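Empty the used caps and cuvettes into the bench waste locker

TASK

Pull the waste locker's bifold door by its handle until it is folded right open, draw the yellow bin all the way out, tip the tray over the bin so that all its used caps slide in, and put every used purple cuvette lying on the bench in the bin too. Set the empty tray back flat in the middle of its blue mat, push the bin fully home and only then fold the door shut. Leave everything else where it stands.

Things in the scene. Friction and masses are not known exactly. Their poses are not given: they have to be found in the camera images.
- locker: Small white waste locker (fixed; its place varies). Origin: on the table under the middle of its doorway; x points into the locker, y left along the door, z up. 260 wide, 245 deep, top 175 high; the roof covers only from 135 to 245 deep, the 135 behind the door are open above. Doorway from y -110 to +110, track in its floor, nothing over it. Floor 6 thick.
- door (a joint): Angle of the blue bifold door's hinged panel about the right (y = -110) jamb: 0 shut, 1.45 (stop) folded open; grows anticlockwise from above, out to the locker's -x. Two panels, each 110 wide, 12 thick, tops 162 above the table; the second hangs on the first's free edge, its other edge runs in the track and folds back as the first swings. Rubs with 0.12 N m; stays where left.
- door_handle (a point): Grip point of the door's handle: a round upright steel post 16 in diameter on the outer face of the hinged panel, 90 from the jamb hinge and 42 out from the panel's mid plane. The point is on the post's axis, 160 above the table; the post runs from 113 to 185 above the table, its upper end free (a bracket joins it to the panel at 114 to 126 above the table).
- door_hinge (a point): Point on the vertical axis of the right-jamb hinge, 160 above the table; it does not move with the door. The handle travels on a circle about it.
- bin (a joint): Travel of the yellow pull-out bin on its runners (m): 0 fully home in the locker, 0.160 fully out (stop), along the locker's -x. Rubs with about 1.5 N and stays where it is left.
- bin_in (a point): Middle of the bin's inner floor (18 above the table), axes as the locker's, moves with the bin. The bin is an open-topped box 170 (x) by 140 (y), walls 4 thick, rim 99 above the table. Only when the bin is out is its whole mouth clear of the locker's roof.
- bin_handle (a point): Grip point of the bin's handle: a black upright plate 10 thick (along the locker's x), 40 wide (along y), from 94 to 159 above the table on the inner side of the bin's front wall. The point is in the middle of the plate, 142 above the table.
- mat: Blue mat under the tray, 150 (x) by 120 (y), 3 thick, fixed to the table (place varies). Origin: centre of its underside.
- tray: Loose aluminium scoop tray, about 180 g. Origin: underside of the floor's centre. Floor 130 (its x) by 100 (its y), 4 thick; walls to 24 high on both sides and at the back (-x); the front (+x) edge is open, without a lip, and things slide off there when that edge is lowered by about 30 degrees or more. At the start it lies on the mat, aligned with it, with caps in it.
- tray_handle (a point): Grip point of the tray's handle: a black upright plate behind the tray's back wall, 10 thick (along the tray's x), 45 wide (along y), from 9 to 59 above the tray's underside, 110 behind the tray's origin; 40 free between it and the back wall. The point is 42 above the underside, in the middle of the plate.
- tray_lip (a point): Middle of the tray's open front edge, on the upper side of the floor, 65 ahead of the tray's origin.
- cap1: Used red vial cap, a solid disc 22 in diameter, 15 high, 12 g, at the start in the tray (may be absent). Origin: centre of its underside.
- cap2: Used green vial cap, a solid disc 22 in diameter, 15 high, 12 g, at the start in the tray (may be absent). Origin: centre of its underside.
- cap3: Used orange vial cap, a solid disc 22 in diameter, 15 high, 12 g, at the start in the tray (may be absent). Origin: centre of its underside.
- cap4: Used red vial cap, a solid disc 22 in diameter, 15 high, 12 g, at the start in the tray (may be absent). Origin: centre of its underside.
- cuvette1: Used purple cuvette, a solid bar 45 (its x) by 14 by 14, 15 g, lying on the bench at the start (may be absent). Origin: centre of the face it lies on at the start.
- cuvette2: Used purple cuvette, a solid bar 45 (its x) by 14 by 14, 15 g, lying on the bench at the start (may be absent). Origin: centre of the face it lies on at the start.
- cuvette3: Used purple cuvette, a solid bar 45 (its x) by 14 by 14, 15 g, lying on the bench at the start (may be absent). Origin: centre of the face it lies on at the start.
- reagent: Bystander: amber reagent bottle, 40 in diameter, 85 high. Loose; origin: centre of its underside. Leave it alone.
- vial: Bystander: small clear vial with a blue cap, 26 in diameter, 50 high. Loose; origin: centre of its underside. Leave it alone.
- timer: Bystander: white bench timer, 50 by 70 by 16 high. Loose; origin: centre of its underside. Leave it alone.
- tuberack: Bystander: green tube rack with white tubes, 70 by 110 by 52 high. Loose; origin: centre of its underside. Leave it alone.

How it is judged:
By the outcome, as a careful person would: the job done as asked, in the order asked, and still so for the second after the job is handed in, with the robot touching nothing.
Of cap1, cap2, cap3, cap4, cuvette1, cuvette2, cuvette3 only 5 to 7 are there at a start; the rules pass over those that are not, and their reading is None.
At some moment in a run one of cuvette1, cuvette2, cuvette3 may be knocked a few centimetres aside while the robot is not near it.
It also fails if it takes over 210 s, if anything falls off the work surface, if the arm or the gripper's body presses on something with over 40 N, if the wrist force passes 120 N, or if a joint passes its speed limit or range.

ROBOT

A 6-joint arm with a two-finger parallel gripper is mounted at the origin on the work surface. World frame = base frame: x ahead of the robot, y to its left, z up, the work surface at z = 0. Lengths are in mm, angles in rad, forces in N, time in s.
With the tool pointing down it reaches from about 300 to 850 mm from the base axis. Payload 5.4 kg.
Tool frame: the origin (TCP) lies at the very end of the fingers, on their centre line; the grasp point (between the pads) lies 19 mm behind it; z points along the fingers, y is the direction in which the jaws open and shut (so a half turn about z gives the same grasp; the last joint's range is limited). The gripper opens to 85 mm and grips with 20 to 120 N. Pads are 22 mm wide; open, the fingers measure 114 mm over their backs; the gripper's body (76 mm by 85 mm) begins 54 mm behind the grasp point. The pads swing forward as they close: fully open they stand 13 mm farther back than shut.
Start: joints at [-1.422, 0.158, 1.597, -0, 1.386, -0.21], TCP at [201.888, -538.375, 231.299] pointing down, gripper open.
Joint ranges: [-2.91, 2.91], [-0.94, 2.29], [0.18, 2.7], [-1.29, 4.43], [0.17, 2.64], [-3, 3]. Speed limits (rad/s): [2.57, 2.57, 3.14, 3.14, 3.14, 3.14].

INTERFACE

Orientations are given as a rotation vector (axis times angle).
In Python, from bench import get_state, imaging, job gives the robot as it stands.
- The arm moves only by the shell command python3 -m crank 'ROWS' [FORCE]. ROWS is JSON, a list of rows, each a list of 3 entries, a list of its own where there are three numbers: the shift along the tool's x, y, z in mm, then the turn, a rotation vector about the tool's x, y, z in degrees, then the closure, from -1 (fully open) to 1 (shut), so that 0 is half open. A call has exactly 8 rows; each row shifts and turns the commanded pose from where the row before left it, along the tool's axes as they then stand; what a row does not reach is not made up. A row lasts 1/12 s, in which the tool goes at most 41.7 mm and 7.16 degrees, less where a joint would pass 70% of its speed; a pose out of reach is approached as far as the arm can. A call with a gripper value outside its range is refused whole. The fingers move at their own pace and stop on an object; FORCE is the grip in N (left out, the last holds). Time passes only in rows, so rows that do not move let the fingers close, or fill a call up. It gives the time, the measured TCP pose, the force and the opening at its end, in the units of the state.
- get_state(): the state, without advancing time (a new reading comes with each control period).
- imaging.grab_frame(name): name is "side" or "top" or "wrist"; returns the picture (480x640x3 uint8, red, green, blue); there is no depth.
- imaging.get_calibration(name): a dict with "K" (3x3 intrinsics, pixels), "extrinsics" (4x4, takes a point from world to camera coordinates); the wrist camera has in their place "hand_eye" (4x4, takes a point from camera to tool coordinates, whose origin is the TCP and whose axes are the flange's). Camera axes: x right, y down, z forward; pixel columns grow to the right and rows downward; lengths in mm; the calibration is good to about 2 mm. A picture is of the moment at which its call begins: read the wrist's pose just before it. get_calibration takes no time and is no camera call.
- job.job_done(): hands the job in, once; it reports no verdict.
The state is a dict: "time_s": time; "q": joint angles; "joint_vel": joint speeds; "tau": joint torques, N m; "tcp_pos": TCP position; "ee_rot": TCP orientation; "force": force on the tool from outside, world axes, zero at the start; "moment": the same for the moment, N m; "grip_width": opening from 0.0 (shut) to 1.0 (fully open).
Only numpy, scipy, OpenCV 4.12 (cv2) and the standard library are available. Lean on these libraries where they do the work, as an engineer would, in place of code of your own. Each camera call takes 0.05 s, during which the arm holds its last target.

## Working session

There is one attempt and no reset: what is moved stays moved. The work goes in short steps, Python scripts to look and compute and a shell command to move; the robot and the scene stay as the last step left them, time stands still between calls to the robot, and variables do not carry over. Pictures are saved under pics/ and viewed, and the job is handed in when it is done.

```bash
ls; mkdir -p pics; python3 - <<'E'
from bench import get_state, imaging, job
import cv2
print(get_state())
for n in ["side","top","wrist"]:
    c=imaging.get_calibration(n); print(n,{k:v.tolist() if hasattr(v,'tolist') else v for k,v in c.items()})
    cv2.imwrite(f"pics/{n}0.png",imaging.grab_frame(n)[:,:,::-1])
E
```

```text
pics
{'time_s': 0.0, 'q': array([-1.42212670e+00,  1.59044894e-01,  1.59827461e+00, -2.52379740e-06,
        1.38618405e+00, -2.10120444e-01]), 'joint_vel': array([-1.93817576e-03,  1.45662490e-03,  1.04527755e-03, -2.40523293e-05,
       -1.49558262e-03, -8.10921699e-04]), 'tau': array([-2.42595033e-04, -3.95996439e+01, -3.31432092e+01, -2.00642612e-04,
        8.27184704e-03,  1.34313365e-05]), 'tcp_pos': array([ 201.78207431, -537.77744521,  230.29800628]), 'ee_rot': array([-3.08929625e+00, -5.60227942e-01, -8.82641522e-05]), 'force': array([-0.62792137,  0.14938748,  0.22953335]), 'moment': array([-0.0005891 ,  0.00618237, -0.01223228]), 'grip_width': 0.9989371600893525}
side {'K': [[618.6161982384301, 0.0, 317.7666464349678], [0.0, 618.6161982384301, 246.3729776895068], [0.0, 0.0, 1.0]], 'extrinsics': [[-0.7374681087771571, -0.6753655601517363, -0.004706240280205099, 336.12261859850383], [-0.47595414172639056, 0.5246386752303437, -0.7058483657458202, 371.50393709025246], [0.47917475258003583, -0.5183007048166937, -0.7083473271470573, 1264.2797710935147], [0.0, 0.0, 0.0, 1.0]]}
top {'K': [[592.4532553906972, 0.0, 318.32541446808773], [0.0, 592.4532553906972, 243.10960473536872], [0.0, 0.0, 1.0]], 'extrinsics': [[0.007985402996006278, -0.9999676039405482, -0.0010121306190064155, -75.71839973267922], [-0.9931413892473592, -0.007812813970480647, -0.1166582226064147, 550.3394604697916], [0.11664653575145954, 0.0019367517293698378, -0.9931716038479564, 1493.1770432322185], [0.0, 0.0, 0.0, 1.0]]}
wrist {'K': [[361.91666442228257, 0.0, 320.37815436850207], [0.0, 361.91666442228257, 245.3540085228505], [0.0, 0.0, 1.0]], 'hand_eye': [[0.00021532332952605047, -0.9527082088514013, -0.3038865288607172, 77.79281100053133], [0.9999999728021964, 0.00017790646462865334, 0.0001508141034819076, -0.10868178930112382], [-8.961845639989221e-05, -0.3038865530694663, 0.9527082212472443, -143.61507042569121], [0.0, 0.0, 0.0, 1.0]]}
```

View pics/top0.png

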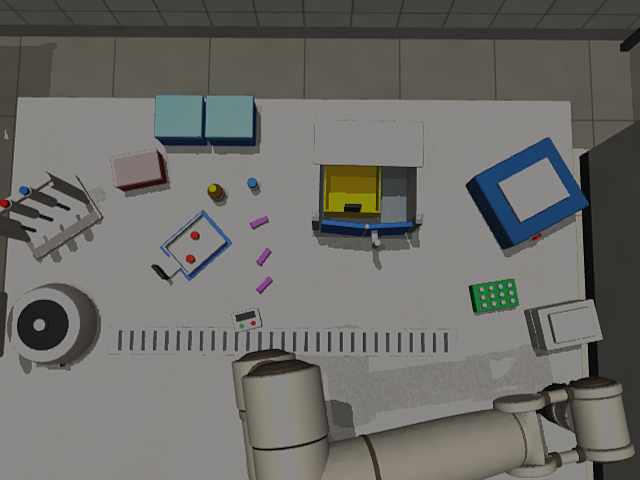

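View pics/side0.png

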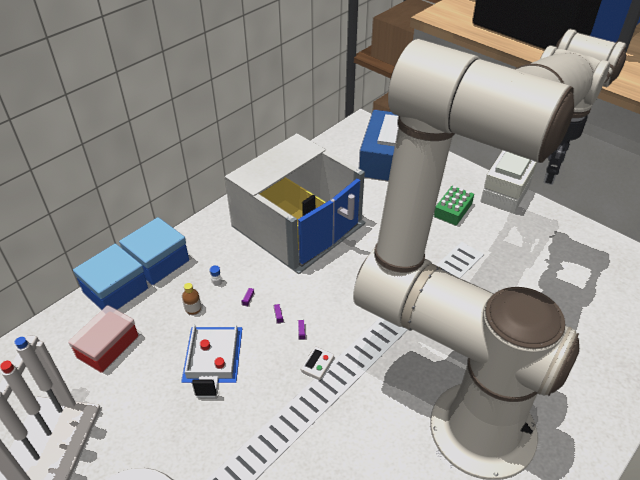

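View pics/wrist0.png

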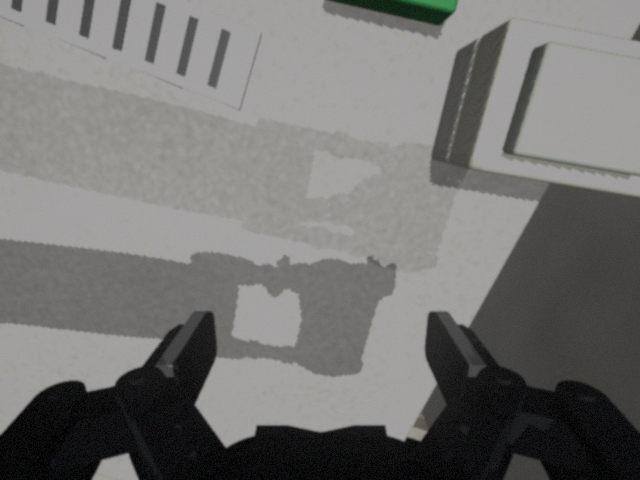

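```bash
cat > h.py <<'E'
import numpy as np, cv2
from bench import get_state, imaging, job
from scipy.spatial.transform import Rotation as R
def cam(n):
    c=imaging.get_calibration(n); return c
def ext(n,st=None):
    c=cam(n); K=np.array(c['K'])
    if n!='wrist': return K,np.array(c['extrinsics'])
    st=st or get_state()
    T=np.eye(4);T[:3,:3]=R.from_rotvec(st['ee_rot']).as_matrix();T[:3,3]=st['tcp_pos']
    return K,np.linalg.inv(T@np.array(c['hand_eye']))
def plane(KE,uv,z):
    K,E=KE
    d=E[:3,:3].T@(np.linalg.inv(K)@np.array([uv[0],uv[1],1.])); o=-E[:3,:3].T@E[:3,3]
    return o+d*(z-o[2])/d[2]
def proj(KE,p):
    K,E=KE
    c=K@(E[:3,:3]@np.asarray(p,float)+E[:3,3]); return c[:2]/c[2]
def tri(KE1,uv1,KE2,uv2):
    P1=KE1[0]@KE1[1][:3];P2=KE2[0]@KE2[1][:3]
    X=cv2.triangulatePoints(P1,P2,np.array(uv1,float).reshape(2,1),np.array(uv2,float).reshape(2,1))[:,0];return X[:3]/X[3]
def save(img,name,crop=None,s=1):
    if crop: x0,y0,x1,y1=crop; img=img[y0:y1,x0:x1]
    img=cv2.resize(img,None,fx=s,fy=s,interpolation=cv2.INTER_CUBIC)
    cv2.imwrite(f"pics/{name}.png",img[:,:,::-1])
def blobs(img,lo,hi,minA=8):
    hsv=cv2.cvtColor(img,cv2.COLOR_RGB2HSV); m=cv2.inRange(hsv,np.array(lo),np.array(hi))
    n,l,s,c=cv2.connectedComponentsWithStats(m)
    return m,[(int(s[i,4]),c[i].round(1).tolist(),s[i,:4].tolist()) for i in range(1,n) if s[i,4]>=minA]
E
python3 - <<'E'
from h import *
t=cv2.imread('pics/top0.png')[:,:,::-1];s=cv2.imread('pics/side0.png')[:,:,::-1]
save(t,'tA',(300,110,440,280),5 if 0 else 3.5)
save(t,'tB',(140,170,290,340),3.5)
save(s,'sA',(160,280,350,410),4)
for n,im in (('top',t),('side',s)):
    m,b=blobs(im,(140,100,60),(160,255,255)); print(n,'purple',b)
    for r in [(0,150,80),(170,150,80)]:
        m,b=blobs(im,r,(r[0]+8,255,255)); print('red',b)
    m,b=blobs(im,(105,140,60),(125,255,255),20); print('blue',b)
    for a,c,bb in blobs(im,(140,100,60),(160,255,255))[1]: print(plane(ext(n),c,10).round(0))
E
```

```text
top purple [(88, [258.5, 221.9], [250, 216, 18, 12]), (94, [262.9, 256.3], [256, 248, 14, 17]), (92, [263.4, 284.8], [256, 277, 16, 16])]
red [(50, [3.0, 202.4], [0, 199, 8, 8]), (46, [194.2, 234.9], [191, 232, 8, 7]), (24, [537.5, 236.4], [534, 234, 8, 6]), (51, [189.5, 258.4], [186, 255, 8, 8]), (13, [252.6, 322.6], [251, 321, 4, 4])]
red []
blue [(4087, [530.1, 191.7], [475, 138, 114, 107]), (66, [251.6, 182.4], [247, 178, 10, 10]), (51, [23.0, 189.9], [19, 187, 9, 8]), (316, [208.7, 249.5], [179, 210, 53, 70]), (223, [342.9, 223.6], [322, 219, 44, 10]), (226, [390.4, 224.9], [369, 221, 44, 8]), (22, [164.5, 251.1], [160, 246, 10, 11])]
[608.  86.  10.]
[518.  73.  10.]
[444.  70.  10.]
side purple [(99, [247.5, 296.3], [242, 288, 12, 18]), (102, [278.1, 313.2], [274, 304, 9, 19]), (104, [301.3, 329.4], [299, 320, 6, 19])]
red [(732, [110.1, 351.3], [73, 325, 65, 47]), (74, [204.6, 344.3], [201, 340, 9, 10]), (15, [325.5, 356.9], [324, 355, 4, 5]), (78, [219.2, 362.3], [215, 357, 9, 11]), (104, [6.2, 366.4], [1, 361, 11, 12])]
red []
blue [(1141, [610.2, 18.7], [590, 0, 42, 42]), (1446, [375.5, 149.7], [360, 110, 34, 70]), (812, [345.7, 209.1], [333, 179, 27, 64]), (1544, [315.5, 231.1], [298, 201, 35, 63]), (1721, [139.7, 280.1], [77, 244, 112, 65]), (81, [214.7, 270.4], [210, 266, 10, 10]), (76, [214.5, 327.5], [196, 327, 38, 2]), (261, [234.8, 358.4], [218, 327, 24, 56]), (101, [20.7, 342.1], [15, 337, 12, 11]), (53, [187.0, 378.8], [182, 373, 17, 9])]
[607.  87.  10.]
[515.  74.  10.]
[441.  72.  10.]
```

View pics/tA.png

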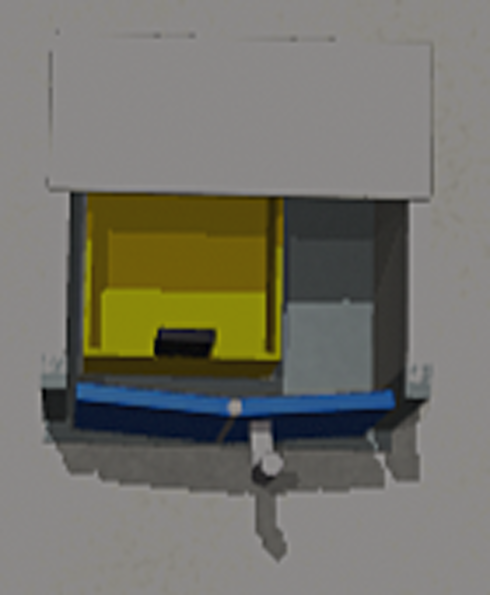

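View pics/tB.png

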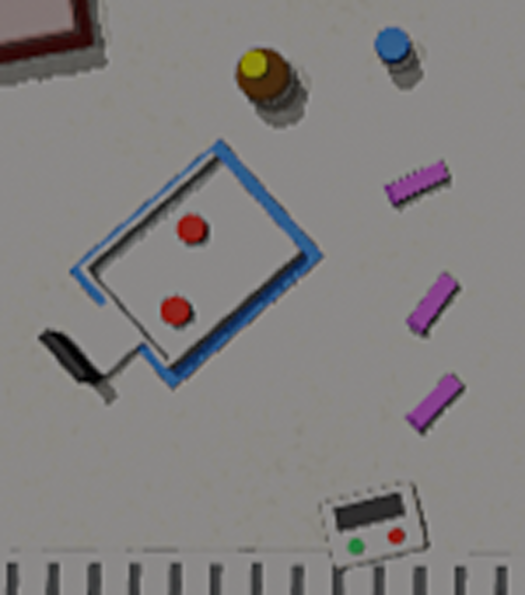

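View pics/sA.png

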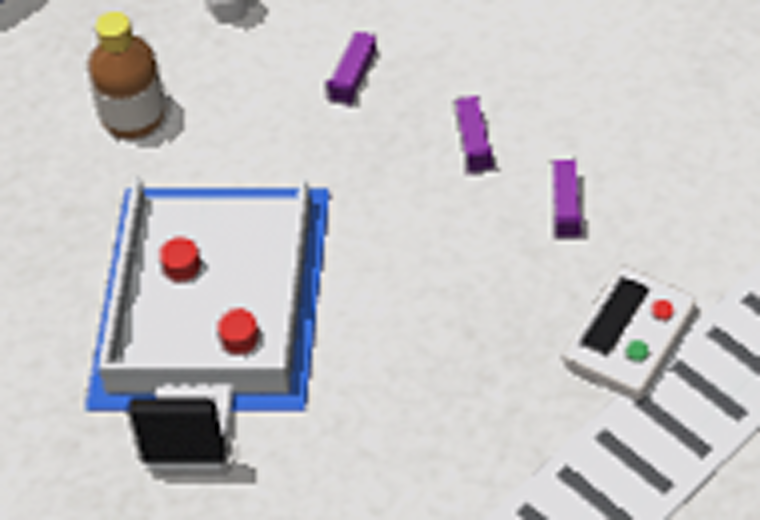

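```bash
python3 - <<'E'
from h import *
T=ext('top');S=ext('side')
f=lambda u,v:(300+u/3.5,110+v/3.5)
for nm,p,z in [('roofBL',(50,38),175),('roofBR',(432,42),175),('roofFR',(432,199),175),('roofFL',(49,188),175),('post',(271,463),185),
 ('doorL',(78,390),162),('doorM',(234,400),162),('doorR',(393,394),162),('doorLo',(76,382),162),('doorRo',(393,390),162),('binhandle top',(187,333),159),('binFL',(84,356),99),('binFR',(280,357),99)]:
    print(nm,plane(T,f(*p),z).round(1))
g=lambda u,v:(140+u/3.5,170+v/3.5)
for nm,p,z in [('matL',(72,271),3),('matT',(219,140),3),('matR',(322,257),3),('matB',(174,388),3),('cap',(192,228),22),('cap',(176,310),22),('handleA',(45,335),62),('handleB',(98,380),62),('reagent',(253,63),85),('vial',(393,45),50),('timer',(375,525),16)]:
    print(nm,plane(T,g(*p),z).round(1))
print('hand cm', tri(T,g(68,355),S,(203,381)))
# cuvette orientation
for n in('top','side'):
    im=cv2.imread(f'pics/{n}0.png')[:,:,::-1]
    m,b=blobs(im,(140,100,60),(160,255,255))
    cs,_=cv2.findContours(m,cv2.RETR_EXTERNAL,cv2.CHAIN_APPROX_NONE)
    for c in cs:
        if len(c)<8: continue
        w=np.array([plane(ext(n),p[0],12)[:2] for p in c],np.float32); print(n,cv2.minAreaRect(w))
E
```

```text
roofBL [828.2 -59.6 175. ]
roofBR [ 827.4 -320.4  175. ]
roofFR [ 717.8 -319.   175. ]
roofFL [723.5 -59.9 175. ]
post [ 536.  -208.5  185. ]
doorL [587.4 -80.6 162. ]
doorM [ 581.4 -185.9  162. ]
doorR [ 586.3 -293.3  162. ]
doorLo [592.8 -79.2 162. ]
doorRo [ 589.  -293.3  162. ]
binhandle top [ 627.5 -154.3  159. ]
binFL [621.5 -84.9  99. ]
binFR [ 621.8 -223.6   99. ]
matL [539.7 342.3   3. ]
matT [640.  235.2   3. ]
matR [551.7 155.2   3. ]
matB [452.7 263.    3. ]
cap [570.4 249.4  22. ]
cap [509.3 259.3  22. ]
handleA [486.9 344.   62. ]
handleB [454.9 304.7  62. ]
reagent [682.  196.1  85. ]
vial [703.7  99.9  50. ]
timer [352.9 109.6  16. ]
hand cm [474.18096698 329.45866573  56.21806276]
top ((443.7035827636719, 69.0354232788086), (12.863781929016113, 43.66728973388672), 45.74311447143555)
top ((517.9263916015625, 72.14762878417969), (14.048645973205566, 45.14131164550781), 53.42127990722656)
top ((608.6587524414062, 85.84160614013672), (14.027023315429688, 45.65612030029297), 24.74933624267578)
side ((441.041015625, 71.6866455078125), (11.554203033447266, 52.1401481628418), 43.709957122802734)
side ((514.7152709960938, 74.91081237792969), (13.720672607421875, 54.51140594482422), 55.86613464355469)
side ((606.8964233398438, 88.41334533691406), (16.95157814025879, 53.682254791259766), 29.53310203552246)
```

```bash
cat > plan.py <<'E'
import sys
from h import *
# usage plan.py x y z [jawdeg]: delta in current tool axes; jawdeg = world heading of tool y axis (mod 180), tool down
def go(x,y,z,jaw=None):
    s=get_state(); Rm=R.from_rotvec(s['ee_rot']).as_matrix()
    d=Rm.T@(np.array([x,y,z])-s['tcp_pos'])
    yaw=np.degrees(np.arctan2(Rm[1,1],Rm[0,1])); tilt=np.degrees(np.arccos(np.clip(-Rm[2,2],-1,1)))
    print('t',round(s['time_s'],2),'tcp',s['tcp_pos'].round(1),'toolx',Rm[:,0].round(2),'jaw',round(yaw,1),'tilt',round(tilt,2),'q',s['q'].round(2),'F',s['force'].round(1),'g',round(s['grip_width'],3))
    t=0
    if jaw is not None:
        t=-((jaw-yaw+90)%180-90)   # turn about tool z (down)
        Rt=Rm@R.from_rotvec([0,0,np.radians(t)]).as_matrix()
        Td=np.array([[0,0,0],[0,0,0],[0,0,-1.]])
        # residual tilt correction
        zt=Rt.T@np.array([0,0,-1.]); print('  tilt fix rotvec deg',np.degrees(np.cross([0,0,1],zt)).round(2))
    print('delta tool',d.round(1),'|d|',np.linalg.norm(d).round(1),'turn z',round(t,1),'min rows',int(np.ceil(max(np.linalg.norm(d)/41,abs(t)/7.1))))
if __name__=='__main__': go(*map(float,sys.argv[1:]))
E
python3 plan.py 536 -208.5 260 90
```

```text
t 0.15 tcp [ 201.8 -537.9  230.5] toolx [0.94 0.35 0.  ] jaw -69.4 tilt 0.09 q [-1.42  0.16  1.6   0.    1.39 -0.21] F [-0.4  0.5  0.3] g 1.001
  tilt fix rotvec deg [-0.09  0.01  0.  ]
delta tool [ 428.6 -191.1  -29. ] |d| 470.2 turn z 20.6 min rows 12
```

```bash
python3 -m crank '[[[0,0,-20],[0,0,0],-1],[[30,-13,-5],[0,0,0],-1],[[30,-13,-5],[0,0,0],-1],[[30,-13,0],[0,0,0],-1],[[30,-13,0],[0,0,0],-1],[[30,-13,0],[0,0,0],-1],[[30,-13,0],[0,0,0],-1],[[30,-13,0],[0,0,0],-1]]' 60
python3 plan.py 536 -208.5 260 90
```

```text
time_s: 0.82
tcp_pos: [367.4, -378.0, 261.1]
ee_rot: [-3.091, -0.56, 0.0]
force: [0.5, -0.3, 0.3]
grip_width: 0.996
t 0.82 tcp [ 367.4 -378.   261.1] toolx [ 0.94  0.35 -0.  ] jaw -69.5 tilt 0.02 q [-1.03  0.01  1.69  0.    1.44  0.18] F [ 0.5 -0.3  0.3] g 0.996
  tilt fix rotvec deg [-0.02  0.01  0.  ]
delta tool [217.4 -99.5   1.1] |d| 239.1 turn z 20.5 min rows 6
```

```bash
python3 -m crank '[[[30,-13,0],[0,0,0],-1],[[30,-13,0],[0,0,0],-1],[[30,-13,0],[0,0,0],-1],[[30,-13,0],[0,0,0],-1],[[30,-13,0],[0,0,0],-1],[[30,-13,0],[0,0,0],-1],[[0,0,0],[0,0,7],-1],[[0,0,0],[0,0,7],-1]]'
python3 plan.py 536 -208.5 260 90
```

```text
time_s: 1.48
tcp_pos: [508.7, -241.4, 260.8]
ee_rot: [-3.136, -0.176, 0.001]
force: [-0.9, 0.3, -0.4]
grip_width: 1.001
t 1.48 tcp [ 508.7 -241.4  260.8] toolx [ 0.99  0.11 -0.  ] jaw -83.6 tilt 0.05 q [-0.66  0.11  1.59  0.    1.44  0.8 ] F [-0.9  0.3 -0.4] g 1.001
  tilt fix rotvec deg [-0.04  0.04  0.  ]
delta tool [ 30.8 -29.6   0.8] |d| 42.8 turn z 6.4 min rows 2
```

```bash
python3 -m crank '[[[15,-15,0],[0,0,0],-1],[[15,-15,0],[0,0,0],-1],[[0,0,0],[0,0,6.4],-1],[[0,0,0],[0,0,0],-1],[[0,0,0],[0,0,0],-1],[[0,0,0],[0,0,0],-1],[[0,0,0],[0,0,0],-1],[[0,0,0],[0,0,0],-1]]'
python3 - <<'E'
from h import *
im=imaging.grab_frame('wrist'); save(im,'w1')
E
python3 plan.py 536 -208.5 260 90
```

```text
time_s: 2.15
tcp_pos: [533.8, -210.4, 261.3]
ee_rot: [3.142, 0.005, -0.0]
force: [1.0, 0.4, -0.4]
grip_width: 1.002
t 2.2 tcp [ 533.8 -210.3  261.3] toolx [ 1.  0. -0.] jaw -89.8 tilt 0.01 q [-0.59  0.14  1.56 -0.    1.44  0.98] F [-0.3 -0.4  0.1] g 1.001
  tilt fix rotvec deg [-0.    0.01  0.  ]
delta tool [ 2.2 -1.8  1.3] |d| 3.1 turn z 0.2 min rows 1
```

View pics/w1.png

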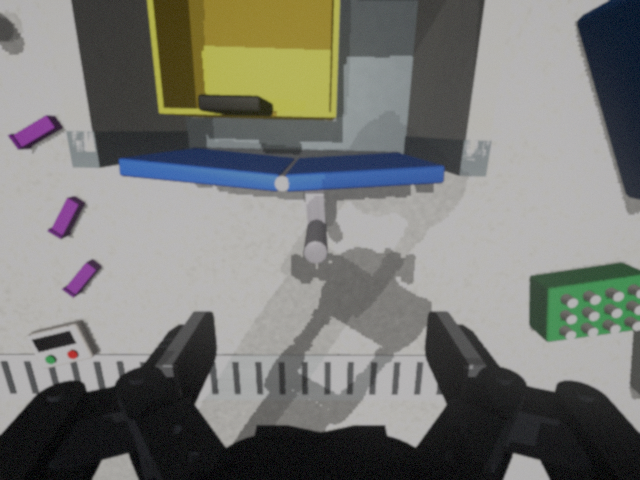

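The wrist view shows the post top at (316,253), door edges at (121,160) and (443,170), knuckle at (282,184); the bin handle is at (235,104).

```bash
python3 - <<'E'
from h import *
W=ext('wrist')
for n,p,z in [('post',(316,252),185),('knuckle',(282,184),162),('Rend',(443,168),162),('Lend',(121,158),162),('binh',(236,101),159),('rimL',(160,110),99),('rimR',(338,115),99)]: print(n,plane(W,p,z).round(1))
E
```

```text
post [ 537.  -207.4  185. ]
knuckle [ 577.1 -184.5  162. ]
Rend [ 587.9 -291.   162. ]
Lend [593.7 -79.7 162. ]
binh [ 628.9 -156.6  159. ]
rimL [626.2 -82.9  99. ]
rimR [ 622.9 -224.    99. ]
```

```bash
python3 -m crank '[[[3,-2.5,20],[0,0,0],-1],[[0,0,20],[0,0,0],-1],[[0,0,20],[0,0,0],-1],[[0,0,20],[0,0,0],-1],[[0,0,20],[0,0,0],-1],[[0,0,15],[0,0,0],-1],[[0,0,5],[0,0,0],-1],[[0,0,0],[0,0,0],-1]]'
python3 plan.py 537 -208 141 90
```

```text
time_s: 2.87
tcp_pos: [536.1, -207.1, 139.8]
ee_rot: [-3.14, -0.004, 0.004]
force: [0.1, -0.0, 0.4]
grip_width: 1.0
t 2.87 tcp [ 536.1 -207.1  139.8] toolx [ 1.  0. -0.] jaw -89.8 tilt 0.18 q [-0.58  0.25  1.68  0.    1.22  0.99] F [ 0.1 -0.   0.4] g 1.0
  tilt fix rotvec deg [-0.1   0.15  0.  ]
delta tool [ 0.9  0.9 -1.2] |d| 1.8 turn z 0.2 min rows 1
```

```bash
python3 -m crank '[[[0,0,0],[0,0,0],0],[[0,0,0],[0,0,0],1],[[0,0,0],[0,0,0],1],[[0,0,0],[0,0,0],1],[[0,0,0],[0,0,0],1],[[0,0,0],[0,0,0],1],[[0,0,0],[0,0,0],1],[[0,0,0],[0,0,0],1]]' 60
python3 plan.py 537 -208 141 90
```

```text
time_s: 3.53
tcp_pos: [537.2, -207.1, 142.0]
ee_rot: [-3.141, -0.005, -0.0]
force: [-1.6, 2.3, 5.5]
grip_width: 0.169
t 3.53 tcp [ 537.2 -207.1  142. ] toolx [1. 0. 0.] jaw -89.8 tilt 0.04 q [-0.58  0.24  1.68  0.    1.22  0.99] F [-1.6  2.3  5.5] g 0.169
  tilt fix rotvec deg [-0.03 -0.01  0.  ]
delta tool [-0.2  0.9  1. ] |d| 1.4 turn z 0.2 min rows 1
```

```bash
python3 -m crank '[[[-7.6,4.2,0],[0,0,-5],1],[[-7.6,4.2,0],[0,0,-5],1],[[-7.6,4.2,0],[0,0,-5],1],[[0,0,0],[0,0,0],1],[[0,0,0],[0,0,0],1],[[0,0,0],[0,0,0],1],[[0,0,0],[0,0,0],1],[[0,0,0],[0,0,0],1]]'
python3 plan.py 537 -208 141 90
```

```text
time_s: 4.2
tcp_pos: [516.1, -222.2, 141.9]
ee_rot: [3.113, 0.412, 0.001]
force: [-0.4, 0.5, 5.5]
grip_width: 0.17
t 4.2 tcp [ 516.1 -222.2  141.9] toolx [0.97 0.26 0.  ] jaw -74.9 tilt 0.07 q [-0.62  0.21  1.72 -0.    1.21  0.69] F [-0.4  0.5  5.5] g 0.17
  tilt fix rotvec deg [ 0.06 -0.04  0.  ]
delta tool [23.9 -8.3  0.9] |d| 25.3 turn z 15.1 min rows 3
```

```bash
python3 -m crank '[[[-7.6,4.2,0],[0,0,-5],1],[[-7.6,4.2,0],[0,0,-5],1],[[-7.6,4.2,0],[0,0,-5],1],[[-7.6,4.2,0],[0,0,-5],1],[[-7.6,4.2,0],[0,0,-5],1],[[-7.6,4.2,0],[0,0,-5],1],[[-7.6,4.2,0],[0,0,-5],1],[[0,0,0],[0,0,0],1]]'
python3 plan.py 489 -328 141
```

```text
time_s: 4.87
tcp_pos: [487.0, -275.0, 142.0]
ee_rot: [2.841, 1.331, 0.006]
force: [8.9, 0.4, -0.0]
grip_width: 0.167
t 4.87 tcp [ 487. -275.  142.] toolx [0.64 0.77 0.  ] jaw -39.8 tilt 0.35 q [-0.73  0.2   1.74  0.    1.2  -0.04] F [ 8.9  0.4 -0. ] g 0.167
delta tool [-39.4  35.5   1.1] |d| 53.0 turn z 0 min rows 2
```

```bash
python3 -m crank '[[[-7.6,4.2,0],[0,0,-5],1],[[-7.6,4.2,0],[0,0,-5],1],[[-7.6,4.2,0],[0,0,-5],1],[[-7.6,4.2,0],[0,0,-5],1],[[-3,1.7,0],[0,0,-2],1],[[0,0,0],[0,0,0],1],[[0,0,0],[0,0,0],1],[[0,0,0],[0,0,0],1]]'
python3 plan.py 489 -328 141
python3 - <<'E'
from h import *
save(imaging.grab_frame('top'),'t2',(280,100,460,300),3)
E
```

```text
time_s: 5.53
tcp_pos: [486.5, -311.4, 142.0]
ee_rot: [2.537, 1.844, 0.007]
force: [11.4, 0.7, 0.4]
grip_width: 0.172
t 5.53 tcp [ 486.5 -311.4  142. ] toolx [0.31 0.95 0.  ] jaw -18.0 tilt 0.39 q [-0.78  0.24  1.68  0.    1.21 -0.47] F [11.4  0.7  0.4] g 0.172
delta tool [-15.1   7.5   1. ] |d| 16.8 turn z 0 min rows 1
```

View pics/t2.png

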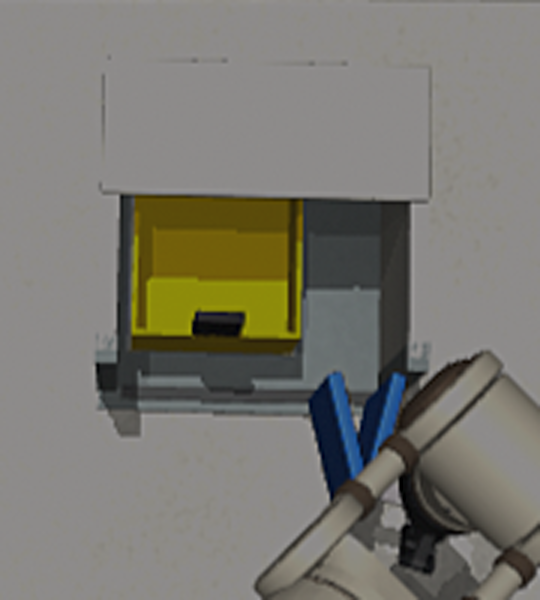

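```bash
python3 -m crank '[[[-5.8,3,0],[0,0,-3],1],[[-5.5,3,0],[0,0,-3],1],[[-5.5,3.1,0],[0,0,-3],1],[[-3,1.7,0],[0,0,-2],1],[[0,0,0],[0,0,0],1],[[0,0,0],[0,0,0],1],[[0,0,0],[0,0,0],1],[[0,0,0],[0,0,0],1]]'
python3 plan.py 489 -328 141
```

```text
time_s: 6.25
tcp_pos: [489.1, -324.3, 141.6]
ee_rot: [-2.339, -2.074, -0.013]
force: [-6.8, 31.8, 22.5]
grip_width: 0.171
t 6.25 tcp [ 489.1 -324.3  141.6] toolx [0.12 0.99 0.02] jaw -6.9 tilt 1.0 q [-0.8   0.28  1.64  0.01  1.24 -0.68] F [-6.8 31.8 22.5] g 0.171
delta tool [-3.7  0.4  0.5] |d| 3.7 turn z 0 min rows 1
```

```bash
python3 -m crank '[[[1,0,0],[0,0,0],1],[[0,0,0],[0,0,0],0],[[0,0,0],[0,0,0],-1],[[0,0,0],[0,0,0],-1],[[0,0,0],[0,0,0],-1],[[0,0,-25],[0,0,0],-1],[[0,0,-25],[0,0,0],-1],[[0,0,-30],[0,0,0],-1]]'
python3 - <<'E'
from h import *
save(imaging.grab_frame('wrist'),'w3')
save(imaging.grab_frame('side'),'s3',(180,120,420,300),3)
E
python3 plan.py 628 -154.5 230 0
```

```text
time_s: 6.92
tcp_pos: [488.2, -331.7, 220.3]
ee_rot: [-2.349, -2.081, 0.001]
force: [1.1, 0.1, 0.0]
grip_width: 1.0
t 7.02 tcp [ 491.3 -334.8  227.3] toolx [ 0.12  0.99 -0.01] jaw -6.9 tilt 0.61 q [-0.8   0.2   1.55 -0.    1.37 -0.68] F [ 0.4 -0.2  0.2] g 0.998
  tilt fix rotvec deg [ 0.42  0.44 -0.  ]
delta tool [195.4 114.   -3.1] |d| 226.3 turn z -6.9 min rows 6
```

View pics/s3.png

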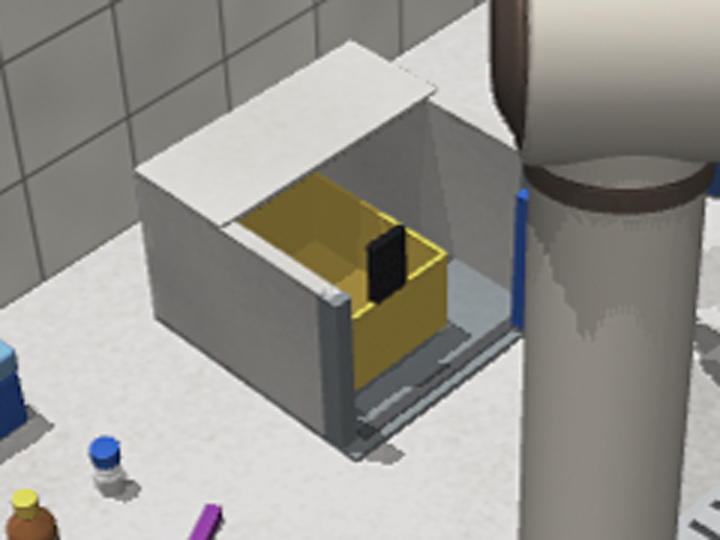

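View pics/w3.png

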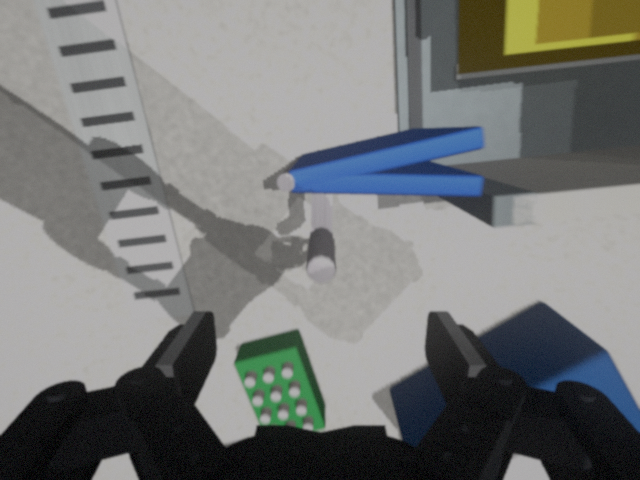

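The folded door is seen: knuckle at (287,181), hinged panel's jamb end at (482,186), post top at (320,266).

```bash
python3 - <<'E'
from h import *
W=ext('wrist')
for n,p,z in [('post',(320.5,267),185),('knuckle',(287,181),162),('jamb',(482,178),162)]: print(n,plane(W,p,z).round(1))
p=plane(W,(320.5,267),185)[:2]
for h in [(583,-300),(582,-298),(584,-299)]:
    d=p-np.array(h); print(np.hypot(*d), np.radians(np.degrees(np.arctan2(d[1],d[0]))%360-115))
E
python3 plan.py 628 -154.5 230 0
```

```text
post [ 492.4 -329.1  185. ]
knuckle [ 478.9 -283.4  162. ]
jamb [ 589.9 -295.2  162. ]
95.12390818014045 1.4456329682005393
94.81003887660107 1.4689461588998458
96.3842197337776 1.4523333335862332
t 7.02 tcp [ 491.3 -334.8  227.3] toolx [ 0.12  0.99 -0.01] jaw -6.9 tilt 0.61 q [-0.8   0.2   1.55 -0.    1.37 -0.68] F [ 0.4 -0.2  0.2] g 0.998
  tilt fix rotvec deg [ 0.42  0.44 -0.  ]
delta tool [195.4 114.   -3.1] |d| 226.3 turn z -6.9 min rows 6
```

```bash
python3 -m crank '[[[0,0,0],[0.4,0.4,-6.9],-0.3],[[26,20,0],[0,0,0],-0.3],[[26,20,0],[0,0,0],-0.3],[[26,20,0],[0,0,0],-0.3],[[26,20,0],[0,0,0],-0.3],[[26,20,0],[0,0,0],-0.3],[[26,20,0],[0,0,0],-0.3],[[24,17,0],[0,0,0],-0.3]]'
python3 plan.py 628 -154.5 180 0
python3 - <<'E'
from h import *
save(imaging.grab_frame('wrist'),'w4')
E
```

```text
time_s: 7.68
tcp_pos: [626.8, -150.6, 220.8]
ee_rot: [-2.214, -2.214, -0.001]
force: [-0.4, -0.3, 0.9]
grip_width: 0.654
t 7.68 tcp [ 626.8 -150.6  220.8] toolx [-0.    1.    0.01] jaw 0.0 tilt 0.6 q [-0.42  0.35  1.39  0.    1.41 -0.43] F [-0.4 -0.3  0.9] g 0.654
  tilt fix rotvec deg [-0.4  -0.44  0.  ]
delta tool [-4.2  1.4 40.8] |d| 41.1 turn z 0.0 min rows 2
```

View pics/w4.png

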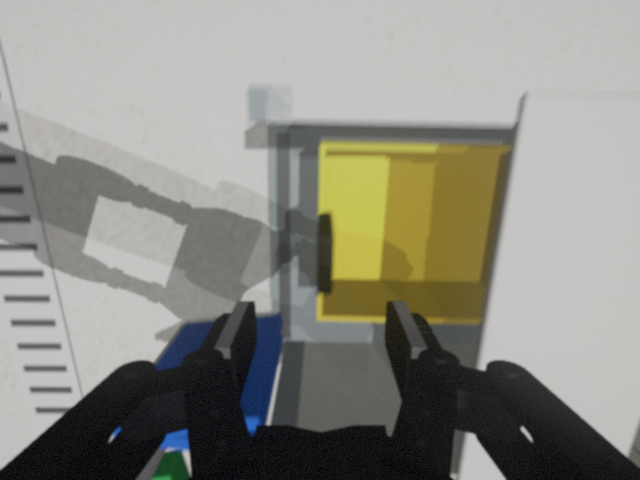

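```bash
python3 - <<'E'
from h import *
W=ext('wrist'); print(plane(W,(324,254),159), get_state()['ee_rot'])
im=imaging.grab_frame('wrist')
print(plane(ext('wrist'),(324,254),159), get_state()['tcp_pos'],get_state()['ee_rot'])
save(im,'w5')
E
python3 plan.py 628 -154.5 180 0
```

```text
[ 630.84051341 -138.31653875  159.        ] [-2.20882512 -2.21817351 -0.00628834]
[ 629.32070431 -140.88231611  159.        ] [ 627.58060291 -148.35450959  220.70958894] [-2.20830433 -2.21910789 -0.00252352]
t 7.78 tcp [ 627.6 -148.4  220.7] toolx [-0.    1.    0.01] jaw 0.3 tilt 0.63 q [-0.42  0.35  1.39  0.01  1.41 -0.43] F [-0.6 -0.3  0.1] g 0.652
  tilt fix rotvec deg [-0.38 -0.51  0.  ]
delta tool [-6.5  0.7 40.6] |d| 41.2 turn z 0.3 min rows 2
```

View pics/w5.png

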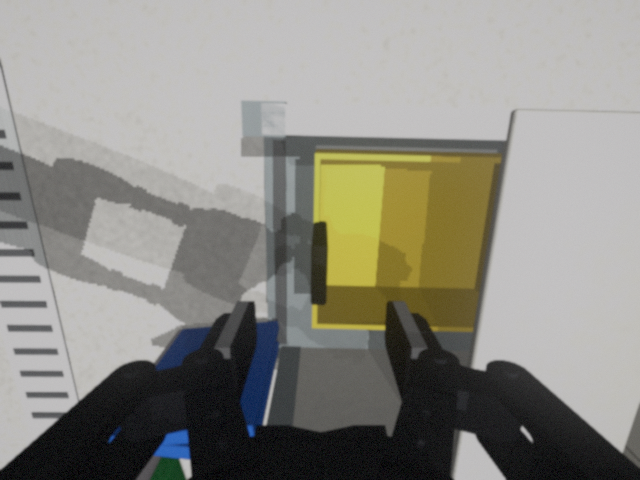

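The handle is at (319,263), rows 222–304.

```bash
python3 - <<'E'
from h import *
W=ext('wrist'); print(plane(W,(319,263),159),plane(W,(319,222),159),plane(W,(319,304),159))
E
python3 -m crank '[[[-5,1,0],[-0.4,-0.5,0],-0.3],[[0,0,20],[0,0,0],-0.3],[[0,0,20],[0,0,0],-0.3],[[0,0,20],[0,0,0],-0.3],[[0,0,20],[0,0,0],-0.3],[[0,0,15],[0,0,0],-0.3],[[0,0,3],[0,0,0],-0.3],[[0,0,0],[0,0,0],-0.3]]'
python3 plan.py 628 -154 123 0
```

```text
[ 626.34287565 -146.6448807   159.        ] [ 626.24108197 -121.19596014  159.        ] [ 626.45216863 -173.96866429  159.        ]
time_s: 8.45
tcp_pos: [625.5, -158.1, 122.1]
ee_rot: [-2.222, -2.22, 0.003]
force: [0.5, -0.3, 0.6]
grip_width: 0.652
t 8.45 tcp [ 625.5 -158.1  122.1] toolx [ 0.  1. -0.] jaw -0.1 tilt 0.15 q [-0.43  0.43  1.48 -0.    1.23 -0.43] F [ 0.5 -0.3  0.6] g 0.652
  tilt fix rotvec deg [-0.14  0.03  0.  ]
delta tool [ 4.1  2.5 -0.9] |d| 4.9 turn z -0.1 min rows 1
```

```bash
python3 -m crank '[[[4,2,0],[0,0,0],-0.3],[[0,0,0],[0,0,0],0.4],[[0,0,0],[0,0,0],1],[[0,0,0],[0,0,0],1],[[0,0,0],[0,0,0],1],[[0,0,0],[0,0,0],1],[[0,0,0],[0,0,0],1],[[0,0,0],[0,0,0],1]]' 60
python3 plan.py 468 -154 123 0
```

```text
time_s: 9.12
tcp_pos: [629.4, -153.2, 124.7]
ee_rot: [2.22, 2.22, -0.0]
force: [-1.2, 0.2, 5.8]
grip_width: 0.105
t 9.12 tcp [ 629.4 -153.2  124.7] toolx [-0.  1. -0.] jaw 0.0 tilt 0.14 q [-0.42  0.43  1.48 -0.    1.23 -0.42] F [-1.2  0.2  5.8] g 0.105
  tilt fix rotvec deg [ 0.09  0.1  -0.  ]
delta tool [  -0.7 -161.4    1.5] |d| 161.4 turn z 0.0 min rows 4
```

```bash
python3 -m crank '[[[0,-10,0],[0,0,0],1],[[0,-22,0],[0,0,0],1],[[0,-22,0],[0,0,0],1],[[0,-22,0],[0,0,0],1],[[0,-22,0],[0,0,0],1],[[0,-22,0],[0,0,0],1],[[0,-22,0],[0,0,0],1],[[0,-10,0],[0,0,0],1]]' 80
python3 plan.py 469.4 -154 123 0
```

```text
time_s: 9.78
tcp_pos: [476.4, -150.4, 124.7]
ee_rot: [-2.221, -2.221, -0.007]
force: [2.7, 13.6, 9.8]
grip_width: 0.103
t 9.78 tcp [ 476.4 -150.4  124.7] toolx [0. 1. 0.] jaw -0.0 tilt 0.25 q [-0.55  0.07  1.91  0.    1.16 -0.55] F [ 2.7 13.6  9.8] g 0.103
  tilt fix rotvec deg [ 0.14 -0.21  0.  ]
delta tool [-3.6 -7.   1.7] |d| 8.1 turn z -0.0 min rows 1
```

```bash
python3 -m crank '[[[0,-5,0],[0,0,0],1],[[0,-4,0],[0,0,0],1],[[0,-2,0],[0,0,0],1],[[0,0,0],[0,0,0],1],[[0,0,0],[0,0,0],1],[[0,0,0],[0,0,0],1],[[0,0,0],[0,0,0],1],[[0,0,0],[0,0,0],1]]' 80
python3 plan.py 469.4 -154 123 0
```

```text
time_s: 10.45
tcp_pos: [472.0, -150.3, 124.7]
ee_rot: [2.216, 2.215, 0.02]
force: [27.2, 14.2, -6.5]
grip_width: 0.104
t 10.45 tcp [ 472.  -150.3  124.7] toolx [0. 1. 0.] jaw -0.0 tilt 0.9 q [-0.56  0.05  1.93  0.01  1.14 -0.56] F [27.2 14.2 -6.5] g 0.104
  tilt fix rotvec deg [ 0.88 -0.18  0.  ]
delta tool [-3.7 -2.6  1.7] |d| 4.8 turn z -0.0 min rows 1
```

```bash
python3 -m crank '[[[0,0,0],[0,0,0],0.2],[[0,0,0],[0,0,0],-0.3],[[0,0,0],[0,0,0],-0.3],[[0,0,0],[0,0,0],-0.3],[[0,0,-25],[0,0,0],-0.3],[[0,0,-35],[0,0,0],-0.3],[[0,0,-35],[0,0,0],-0.3],[[0,0,-25],[0,0,0],-0.3]]'
python3 - <<'E'
from h import *
im=imaging.grab_frame('wrist'); W=ext('wrist'); save(im,'w6')
save(imaging.grab_frame('top'),'t6',(220,100,460,300),3)
np.save('W6.npy',W[1])
E
```

```text
time_s: 11.12
tcp_pos: [466.3, -153.7, 246.6]
ee_rot: [2.218, 2.219, -0.0]
force: [0.5, -0.1, 0.7]
grip_width: 0.654
```

View pics/w6.png

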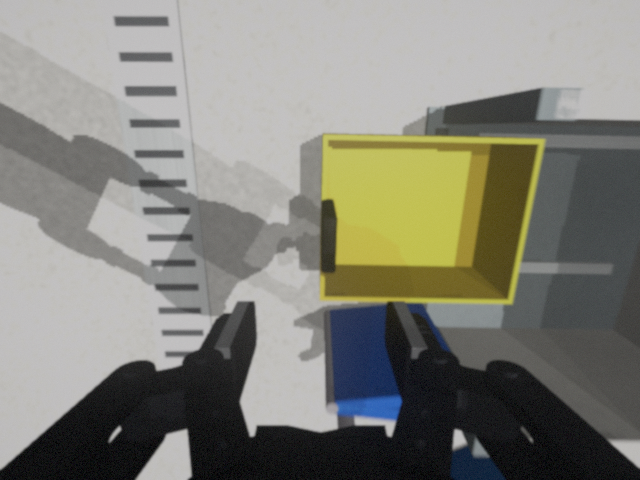

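View pics/t6.png

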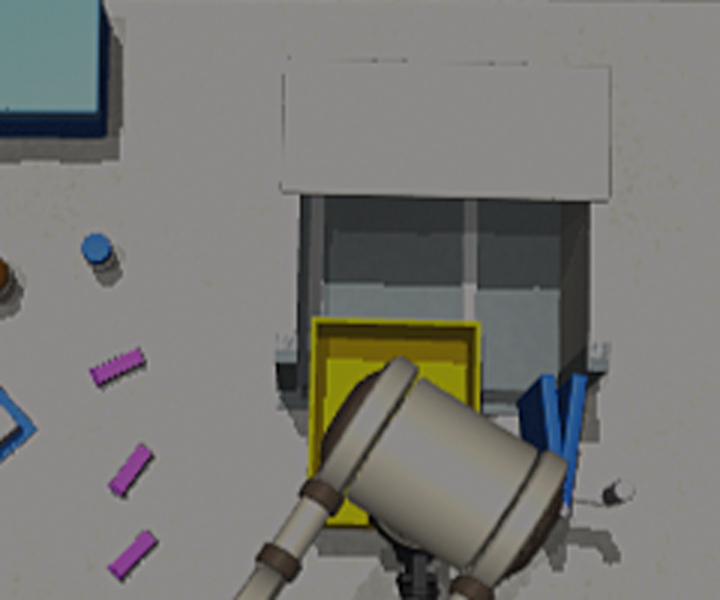

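Bin is out: rim corners in the wrist view at (322,134), (545,139), (514,305), (321,300); back corners in the top view at (324,206), (380,207).

```bash
python3 - <<'E'
from h import *
W=(ext('wrist')[0],np.load('W6.npy')); T=ext('top')
for p in [(322,134),(545,139),(514,305),(321,300)]: print(plane(W,p,99).round(1))
for p in [(313,318),(480,322)]: print(plane(T,(220+p[0]/3,100+p[1]/3),99).round(1))
for p in [(313,318),(480,322)]: print(plane(T,(220+p[0]/3,100+p[1]/3),99).round(1))
E
python3 plan.py 300 300 260 -47
```

```text
[471.2 -81.3  99. ]
[647.2 -84.9  99. ]
[ 647.1 -230.6   99. ]
[ 470.7 -224.9   99. ]
[635.8 -85.6  99. ]
[ 633.5 -223.6   99. ]
[635.8 -85.6  99. ]
[ 633.5 -223.6   99. ]
t 11.22 tcp [ 468.3 -154.9  249.1] toolx [-0.    1.   -0.01] jaw 0.0 tilt 0.65 q [-0.56 -0.08  1.81 -0.    1.4  -0.56] F [ 0.7 -0.3  0.1] g 0.646
  tilt fix rotvec deg [ 0.64 -0.1   0.  ]
delta tool [ 454.9 -167.8  -15.5] |d| 485.1 turn z 47.0 min rows 12
```

```bash
python3 -m crank '[[[20,0,0],[0.6,0,0],-0.05],[[32,0,0],[0,0,0],-0.05],[[32,0,0],[0,0,0],-0.05],[[32,0,0],[0,0,0],-0.05],[[32,0,0],[0,0,0],-0.05],[[32,0,0],[0,0,0],-0.05],[[32,0,0],[0,0,0],-0.05],[[32,0,0],[0,0,0],-0.05]]'
python3 -m crank '[[[32,0,0],[0,0,0],-0.05],[[32,0,0],[0,0,0],-0.05],[[32,0,0],[0,0,0],-0.05],[[30,0,0],[0,0,0],-0.05],[[0,0,0],[0,0,7],-0.05],[[0,0,0],[0,0,7],-0.05],[[0,0,0],[0,0,7],-0.05],[[0,0,0],[0,0,7],-0.05]]'
python3 plan.py 472 329.5 200 -47

```

```text
time_s: 11.88
tcp_pos: [464.8, 92.3, 242.1]
ee_rot: [-2.216, -2.217, 0.015]
force: [0.5, -0.2, 0.4]
grip_width: 0.525
time_s: 12.55
tcp_pos: [464.9, 216.8, 241.6]
ee_rot: [-2.693, -1.609, 0.018]
force: [0.3, 0.3, 0.7]
grip_width: 0.523
t 12.55 tcp [464.9 216.8 241.6] toolx [ 0.47  0.88 -0.01] jaw -28.3 tilt 0.71 q [ 0.2  -0.    1.75  0.    1.41  0.69] F [0.3 0.3 0.7] g 0.523
  tilt fix rotvec deg [-0.39  0.59  0.  ]
delta tool [102.9 -46.7  41.3] |d| 120.3 turn z 18.7 min rows 3
```

```bash
python3 -m crank '[[[0,0,0],[-0.4,0.6,6.5],-0.05],[[0,0,0],[0,0,6.5],-0.05],[[0,0,0],[0,0,5.7],-0.05],[[0,0,0],[0,0,0],-0.05],[[0,0,0],[0,0,0],-0.05],[[0,0,0],[0,0,0],-0.05],[[0,0,0],[0,0,0],-0.05],[[0,0,0],[0,0,0],-0.05]]'
python3 - <<'E'
from h import *
W=ext('wrist');im=imaging.grab_frame('wrist');  save(im,'w7');np.save('W7.npy',W[1])
E
python3 plan.py 472 329.5 200 -47

```

```text
time_s: 13.22
tcp_pos: [465.5, 216.9, 242.9]
ee_rot: [-2.916, -1.161, -0.004]
force: [0.0, 0.5, -0.6]
grip_width: 0.525
t 13.27 tcp [465.6 216.9 243.1] toolx [0.73 0.69 0.  ] jaw -46.6 tilt 0.24 q [ 0.2  -0.01  1.75  0.    1.4   1.01] F [ 0.3  0.7 -0.6] g 0.523
  tilt fix rotvec deg [-0.11 -0.21  0.  ]
delta tool [ 81.9 -77.3  43.5] |d| 120.7 turn z 0.4 min rows 3
```

View pics/w7.png

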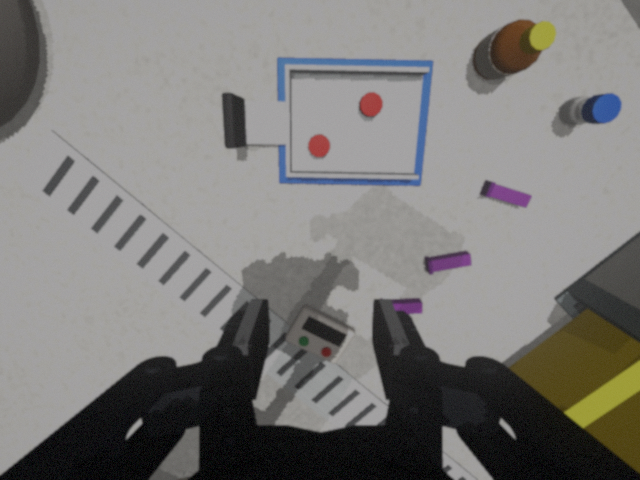

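Tray on mat seen: mat corners (279,58), (433,61), (420,185), (279,183); handle top face around (229–243, 94–148); caps at (371,104) and (319,146).

```bash
python3 - <<'E'
from h import *
W=(ext('wrist')[0],np.load('W7.npy'))
c=[plane(W,p,3)[:2] for p in [(279,58),(433,61),(420,185),(279,183)]]
print(np.round(c,1), 'centre',np.mean(c,0)); 
f=(c[1]+c[2])/2;b=(c[0]+c[3])/2; print('len',np.hypot(*(f-b)),'yaw',np.degrees(np.arctan2(*(f-b)[::-1])),'wid',np.hypot(*((c[0]+c[1])/2-(c[2]+c[3])/2)))
for p in [(226,94),(226,148),(240,95),(241,146)]: print(plane(W,p,62).round(1))
for p in [(291,70),(290,176)]: print('back wall outer',plane(W,p,27).round(1))
ctr=np.mean(c,0);u=(f-b)/np.hypot(*(f-b)); print('handle pred',ctr-110*u)
E
```

```text
[[542.6 345.1]
 [642.  236.3]
 [554.3 156.9]
 [453.5 266.4]] centre [548.12000443 251.18548831]
len 148.13013106358844 yaw -47.479940787621274 wid 118.61459568831306
[488.9 347.7  62. ]
[455.  320.3  62. ]
[496.3 338.8  62. ]
[465.3 312.   62. ]
back wall outer [541.5 326.1  27. ]
back wall outer [470.3 263.3  27. ]
handle pred [473.77669292 332.25997279]
```

```bash
python3 plan.py 474 331 120 -47.4
python3 -m crank '[[[0,0,0],[0,0,0.7],-0.05],[[18,-15,12],[0,0,0],-0.05],[[18,-15,20],[0,0,0],-0.05],[[18,-15,20],[0,0,0],-0.05],[[18,-15,20],[0,0,0],-0.05],[[16,-15,20],[0,0,0],-0.05],[[0,0,0],[0,0,0],-0.05],[[0,0,0],[0,0,0],-0.05]]'
python3 plan.py 474 331 27 -47.4
python3 - <<'E'
from h import *
W=ext('wrist');im=imaging.grab_frame('wrist');  save(im,'w8');np.save('W8.npy',W[1])
E
```

```text
t 13.27 tcp [465.6 216.9 243.1] toolx [0.73 0.69 0.  ] jaw -46.6 tilt 0.24 q [ 0.2  -0.01  1.75  0.    1.4   1.01] F [ 0.3  0.7 -0.6] g 0.523
  tilt fix rotvec deg [-0.12 -0.21  0.  ]
delta tool [ 84.1 -76.9 123.5] |d| 168.0 turn z 0.8 min rows 5
time_s: 13.93
tcp_pos: [478.5, 332.4, 150.0]
ee_rot: [-2.923, -1.144, 0.001]
force: [0.4, 0.5, 0.2]
grip_width: 0.524
t 13.93 tcp [478.5 332.4 150. ] toolx [0.73 0.68 0.  ] jaw -47.2 tilt 0.17 q [0.4  0.25 1.66 0.   1.24 1.22] F [0.4 0.5 0.2] g 0.524
  tilt fix rotvec deg [-0.16 -0.03  0.  ]
delta tool [ -4.3  -1.7 123. ] |d| 123.1 turn z 0.2 min rows 4
```

View pics/w8.png

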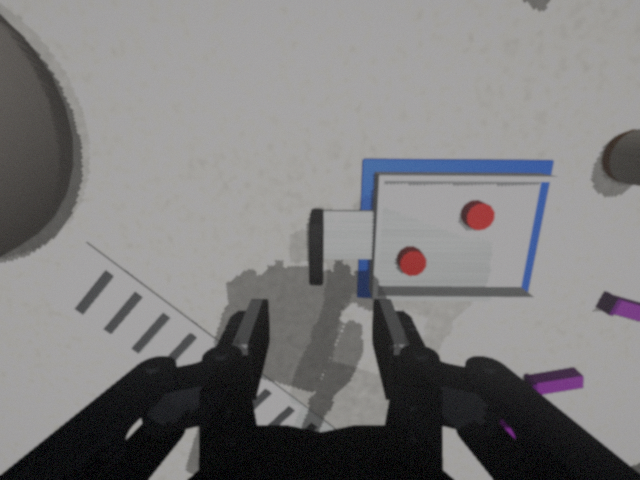

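Handle at (316,247), between the fingers' centre line (320).

```bash
python3 - <<'E'
from h import *
W=(ext('wrist')[0],np.load('W8.npy'))
print(plane(W,(316,247),62),plane(W,(316,210),62),plane(W,(316,284),62))
E
python3 -m crank '[[[-4,-2,15],[0,0,0.2],-0.05],[[0,0,22],[0,0,0],-0.05],[[0,0,22],[0,0,0],-0.05],[[0,0,22],[0,0,0],-0.05],[[0,0,22],[0,0,0],-0.05],[[0,0,15],[0,0,0],-0.05],[[0,0,3],[0,0,0],-0.05],[[0,0,0],[0,0,0],-0.05]]'
python3 plan.py 475 331 27 -47.4
```

```text
[478.37155764 336.66140586  62.        ] [497.0326924  353.79433671  62.        ] [458.45260806 318.37366558  62.        ]
time_s: 14.65
tcp_pos: [475.8, 330.6, 31.0]
ee_rot: [-2.926, -1.135, -0.004]
force: [-0.4, 0.2, -0.4]
grip_width: 0.526
t 14.65 tcp [475.8 330.6  31. ] toolx [0.74 0.67 0.  ] jaw -47.6 tilt 0.23 q [0.4  0.4  1.73 0.   1.01 1.23] F [-0.4  0.2 -0.4] g 0.526
  tilt fix rotvec deg [-0.11 -0.2   0.  ]
delta tool [-0.3 -0.8  4. ] |d| 4.1 turn z -0.2 min rows 1
```

```bash
python3 -m crank '[[[0,-1.5,4],[0,0,0],-0.05],[[0,0,0],[0,0,0],0.3],[[0,0,0],[0,0,0],0.6],[[0,0,0],[0,0,0],1],[[0,0,0],[0,0,0],1],[[0,0,0],[0,0,0],1],[[0,0,0],[0,0,0],1],[[0,0,0],[0,0,0],1]]' 100
python3 plan.py 475 331 27 -47.4
```

```text
time_s: 15.32
tcp_pos: [475.1, 332.9, 27.9]
ee_rot: [-2.925, -1.137, -0.007]
force: [-1.3, -1.1, 5.5]
grip_width: 0.1
t 15.32 tcp [475.1 332.9  27.9] toolx [0.74 0.68 0.01] jaw -47.5 tilt 0.31 q [0.4  0.41 1.73 0.   1.   1.23] F [-1.3 -1.1  5.5] g 0.1
  tilt fix rotvec deg [-0.08 -0.3   0.  ]
delta tool [-1.4  1.3  0.9] |d| 2.1 turn z -0.1 min rows 1
```

```bash
python3 -m crank '[[[0,0,-4],[0,0,0],1],[[0,0,-10],[0,0,0],1],[[0,0,-18],[0,0,0],1],[[0,0,-25],[0,0,0],1],[[0,0,-25],[0,0,0],1],[[0,0,-22],[0,0,0],1],[[0,0,-12],[0,0,0],1],[[0,0,-4],[0,0,0],1]]' 100
python3 - <<'E'
from h import *
save(imaging.grab_frame('side'),'s9',(140,180,400,420),2.5)
E
python3 plan.py 535 15 240 -90
```

```text
time_s: 15.98
tcp_pos: [475.6, 332.6, 149.5]
ee_rot: [-2.925, -1.136, -0.011]
force: [0.3, 0.5, -2.0]
grip_width: 0.103
t 16.03 tcp [475.2 332.4 148.6] toolx [0.74 0.68 0.01] jaw -47.5 tilt 0.39 q [0.4  0.24 1.67 0.   1.22 1.23] F [-0.1 -0.  -1.6] g 0.102
  tilt fix rotvec deg [-0.3  -0.24  0.  ]
delta tool [-169.5  274.5  -92.8] |d| 335.7 turn z 42.5 min rows 9
```

View pics/s9.png

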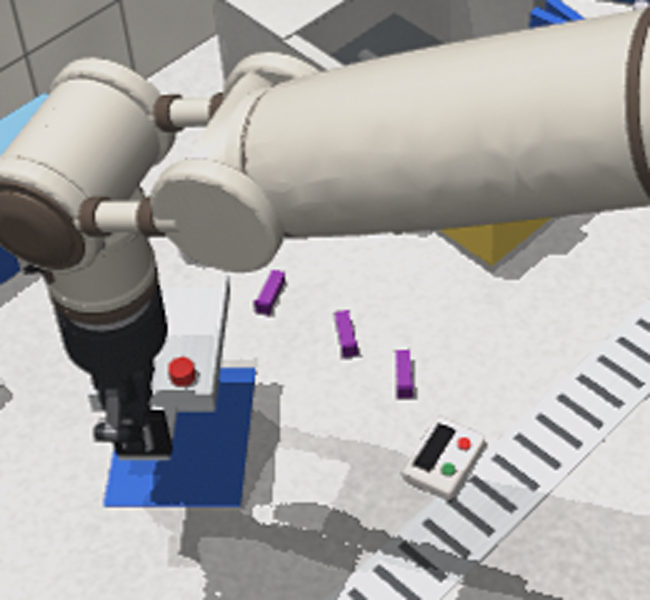

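```bash
python3 -m crank '[[[0,0,-5],[-0.3,-0.2,2],1],[[0,0,-10],[0,0,5],1],[[0,0,-15],[0,0,6],1],[[0,0,-15],[0,0,7],1],[[0,0,-15],[0,0,7],1],[[0,0,-15],[0,0,7],1],[[0,0,-10],[0,0,5.5],1],[[0,0,-5],[0,0,3],1]]' 100
python3 plan.py 535 15 240 -90
```

```text
time_s: 16.7
tcp_pos: [474.0, 332.1, 236.3]
ee_rot: [3.139, -0.008, 0.003]
force: [0.7, 0.5, -2.8]
grip_width: 0.099
t 16.7 tcp [474.  332.1 236.3] toolx [ 1.   -0.01  0.  ] jaw -90.3 tilt 0.16 q [ 0.4   0.16  1.58 -0.    1.4   1.98] F [ 0.7  0.5 -2.8] g 0.099
  tilt fix rotvec deg [ 0.14 -0.09  0.  ]
delta tool [ 62.7 316.8  -2.8] |d| 323.0 turn z -0.3 min rows 8
```

```bash
python3 -m crank '[[[1,6,0],[0,0,0],1],[[3,14,0],[0,0,0],1],[[4,20,0],[0,0,0],1],[[5,25,0],[0,0,0],1],[[5,25,0],[0,0,0],1],[[5,25,0],[0,0,0],1],[[5,25,0],[0,0,0],1],[[5,25,0],[0,0,0],1]]' 100
python3 -m crank '[[[5,25,0],[0,0,0],1],[[5,25,0],[0,0,0],1],[[5,25,0],[0,0,0],1],[[5,22,0],[0,0,0],1],[[4,18,0],[0,0,0],1],[[4,14,0],[0,0,0],1],[[3,11,0],[0,0,0],1],[[2,7,0],[0,0,0],1]]' 100
python3 plan.py 535 15 240 -90
python3 - <<'E'
from h import *
W=ext('wrist');im=imaging.grab_frame('wrist');  save(im,'w10');np.save('W10.npy',W[1])
E
```

```text
time_s: 17.37
tcp_pos: [506.0, 165.4, 234.8]
ee_rot: [3.139, 0.002, -0.002]
force: [0.5, 0.8, -2.6]
grip_width: 0.104
time_s: 18.03
tcp_pos: [539.2, 18.8, 235.8]
ee_rot: [3.14, -0.001, -0.001]
force: [-0.1, 0.8, -2.2]
grip_width: 0.106
t 18.03 tcp [539.2  18.8 235.8] toolx [ 1. -0. -0.] jaw -90.1 tilt 0.12 q [-0.19  0.06  1.69 -0.    1.39  1.38] F [-0.1  0.8 -2.2] g 0.106
  tilt fix rotvec deg [ 0.11  0.03 -0.  ]
delta tool [-4.2  3.8 -4.2] |d| 7.1 turn z -0.1 min rows 1
```

View pics/w10.png

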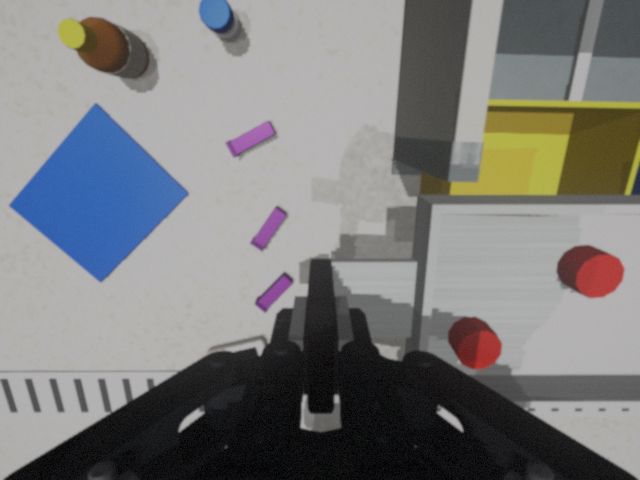

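```bash
python3 - <<'E'
from h import *
W=(ext('wrist')[0],np.load('W10.npy'))
for p,z in [((480,182),175),((450,182),175),((400,175),6),((487,103),99)]: print(plane(W,p,z).round(1))
E
```

```text
[589. -71. 175.]
[589.  -54.1 175. ]
[573.  -62.9   6. ]
[ 635.4 -102.    99. ]
```

```bash
python3 -m crank '[[[-9,-1,3],[0,0,0],1],[[-8,-1,3],[0,0,0],1],[[0,0,0],[3,0,0],1],[[0,0,0],[4,0,0],1],[[0,0,0],[4,0,0],1],[[0,0,0],[4,0,0],1],[[0,0,0],[3,0,0],1],[[0,0,0],[2,0,0],1]]' 100
cat > lip.py <<'E'
from h import *
s=get_state();Rm=R.from_rotvec(s['ee_rot']).as_matrix()
print('tcp',s['tcp_pos'].round(1),'lip',(s['tcp_pos']+Rm@np.array([0,175,20.9])).round(1),'tilt',np.degrees(np.arcsin(-Rm[2,1])).round(1),'Rx',Rm[:,0].round(2),'q',s['q'].round(2),'g',s['grip_width'])
E
python3 lip.py
```

```text
time_s: 18.75
tcp_pos: [524.3, 21.4, 233.9]
ee_rot: [-2.795, -0.002, -0.009]
force: [0.1, 1.7, 18.2]
grip_width: 0.103
tcp [524.3  21.4 233.9] lip [ 524.8 -136.1  154.8] tilt 19.9 Rx [ 1.   -0.    0.01] q [-0.39  0.05  1.74  0.32  1.48  1.13] g 0.10329418492776776
```

```bash
python3 -m crank '[[[0,-4,-12],[0,0,0],1],[[0,-4,-12],[0,0,0],1],[[0,0,0],[0,0,0],1],[[0,0,0],[0,0,0],1],[[0,0,0],[0,0,0],1],[[0,0,0],[0,0,0],1],[[0,0,0],[0,0,0],1],[[0,0,0],[0,0,0],1]]' 100
python3 lip.py
python3 - <<'E'
from h import *
save(imaging.grab_frame('side'),'s11',(180,100,420,280),3)
save(imaging.grab_frame('wrist'),'w11')
E
```

```text
time_s: 19.42
tcp_pos: [522.5, 21.8, 256.0]
ee_rot: [-2.794, 0.0, -0.001]
force: [0.5, 0.7, -1.5]
grip_width: 0.102
tcp [522.5  21.8 256. ] lip [ 522.5 -135.6  176.8] tilt 19.9 Rx [ 1. -0.  0.] q [-0.38  0.03  1.72  0.32  1.53  1.15] g 0.10212193497818385
```

View pics/s11.png

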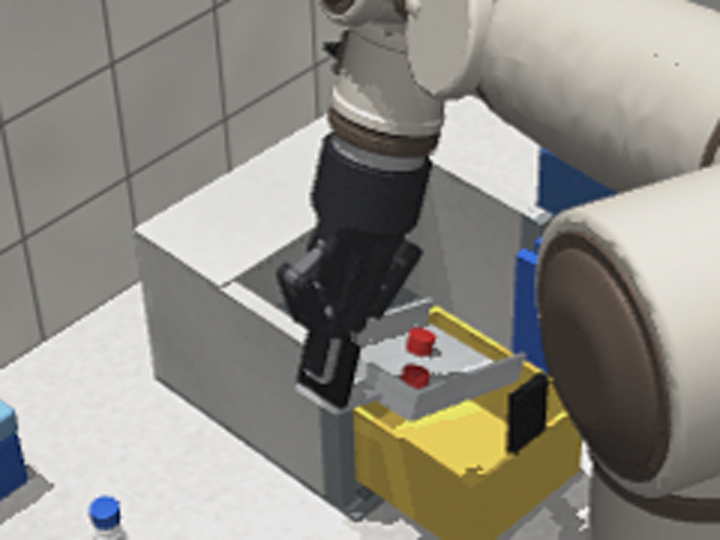

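View pics/w11.png

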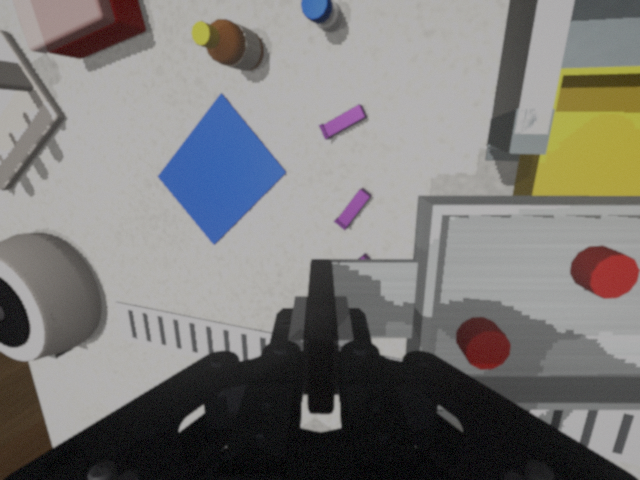

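```bash
python3 -m crank '[[[0,0,0],[4,0,0],1],[[0,0,0],[4,0,0],1],[[0,0,0],[4,0,0],1],[[0,0,0],[3,0,0],1],[[0,7.7,-6.4],[4,0,0],1],[[0,7.7,-6.4],[4,0,0],1],[[0,7.7,-6.4],[4,0,0],1],[[0,7,-7],[3,0,0],1]]' 100
python3 lip.py
python3 - <<'E'
from h import *
save(imaging.grab_frame('side'),'s12',(180,100,420,280),3)
E
```

```text
time_s: 20.18
tcp_pos: [522.8, -18.9, 256.9]
ee_rot: [-2.266, 0.0, -0.004]
force: [1.4, 5.5, 0.6]
grip_width: 0.102
tcp [522.8 -18.9 256.9] lip [ 523.  -115.   109.2] tilt 50.1 Rx [ 1. -0.  0.] q [-0.66  0.25  1.66  0.67  1.8   0.87] g 0.10203310076121312
```

View pics/s12.png

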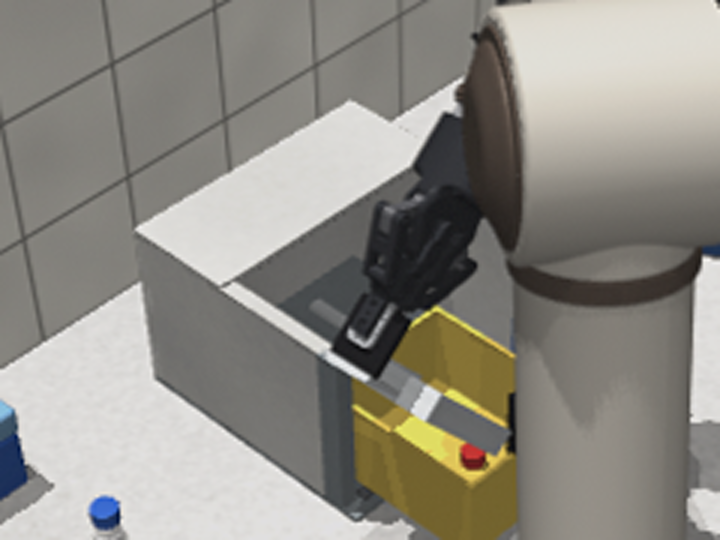

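```bash
python3 -m crank '[[[0,0,0],[0,0,0],1],[[0,0,0],[0,0,0],1],[[0,0,0],[0,0,0],1],[[0,0,0],[0,0,0],1],[[0,0,0],[0,0,0],1],[[0,0,0],[0,0,0],1],[[0,0,0],[0,0,0],1],[[0,0,0],[0,0,0],1]]' 100
python3 lip.py
python3 - <<'E'
from h import *
save(imaging.grab_frame('side'),'s13',(180,100,420,280),3)
save(imaging.grab_frame('wrist'),'w13')
save(imaging.grab_frame('top'),'t13',(280,150,440,280),4)
E
```

```text
time_s: 20.9
tcp_pos: [522.9, -18.0, 257.3]
ee_rot: [-2.271, -0.001, -0.003]
force: [-0.7, 3.8, -1.4]
grip_width: 0.103
tcp [522.9 -18.  257.3] lip [ 523.3 -114.8  110. ] tilt 49.9 Rx [ 1. -0.  0.] q [-0.66  0.25  1.67  0.67  1.8   0.87] g 0.10275094127443667
```

View pics/w13.png

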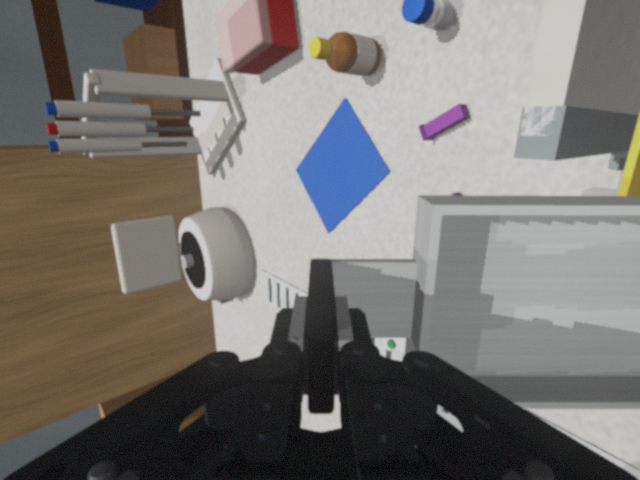

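View pics/t13.png

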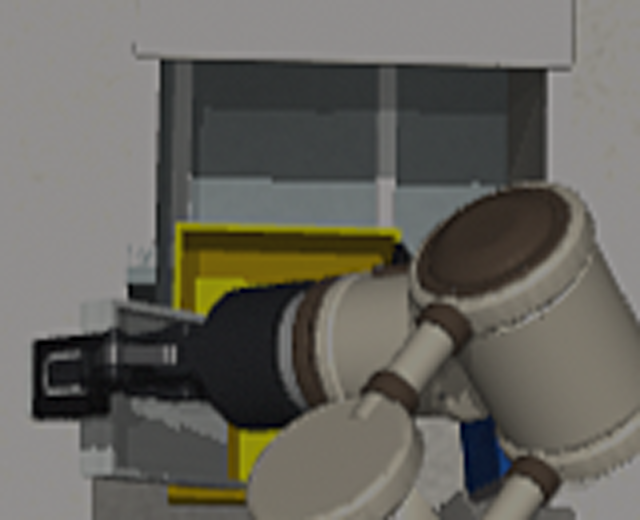

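```bash
python3 -m crank '[[[0,-4,-12],[0,0,0],1],[[0,-8,2],[-6,0,0],1],[[0,-8,0],[-7,0,0],1],[[0,-8,0],[-7,0,0],1],[[0,-8,0],[-7,0,0],1],[[0,-8,0],[-7,0,0],1],[[0,-8,0],[-7,0,0],1],[[0,-8,0],[-7,0,0],1]]' 100
python3 lip.py
python3 -m crank '[[[0,-10,0],[-2,0,0],1],[[0,-20,0],[0,0,0],1],[[0,-25,0],[0,0,0],1],[[0,-25,0],[0,0,0],1],[[0,-25,0],[0,0,0],1],[[0,-20,0],[0,0,0],1],[[0,-20,0],[0,0,0],1],[[0,-10,0],[0,0,0],1]]' 100
python3 lip.py
python3 - <<'E'
from h import *
save(imaging.grab_frame('side'),'s14',(140,100,420,300),2.8)
save(imaging.grab_frame('wrist'),'w14')
save(imaging.grab_frame('top'),'t14',(240,150,440,280),4)
E
python3 plan.py 475 333 200 -47.5
```

```text
time_s: 21.72
tcp_pos: [523.9, 22.9, 295.8]
ee_rot: [-3.117, 0.003, -0.013]
force: [0.0, -0.2, -2.8]
grip_width: 0.1
tcp [523.9  22.9 295.8] lip [ 523.8 -151.5  270.5] tilt 1.4 Rx [ 1.   -0.    0.01] q [-0.2  -0.02  1.66  0.03  1.5   1.37] g 0.10042411023283633
time_s: 22.38
tcp_pos: [523.1, 180.3, 293.6]
ee_rot: [3.14, 0.001, 0.005]
force: [-0.4, -0.7, -2.8]
grip_width: 0.101
tcp [523.1 180.3 293.6] lip [523.3   5.3 273.1] tilt -0.1 Rx [1. 0. 0.] q [ 0.11  0.06  1.58 -0.    1.5   1.69] g 0.1012112220305004
t 22.53 tcp [523.1 178.4 293.4] toolx [1. 0. 0.] jaw -90.0 tilt 0.24 q [ 0.11  0.06  1.58 -0.    1.5   1.68] F [ 0.6 -0.9 -1.7] g 0.103
  tilt fix rotvec deg [ 0.24  0.01 -0.  ]
delta tool [ -48.4 -154.9   92.8] |d| 186.9 turn z -42.5 min rows 6
```

View pics/s14.png

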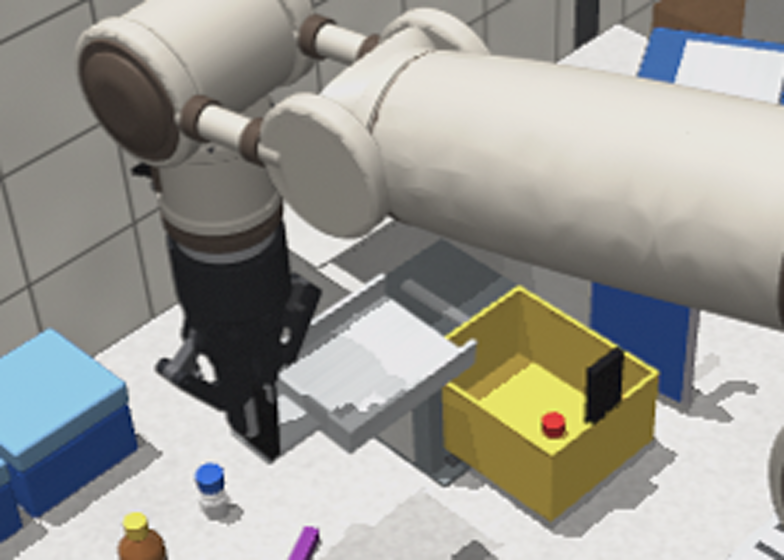

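View pics/t14.png

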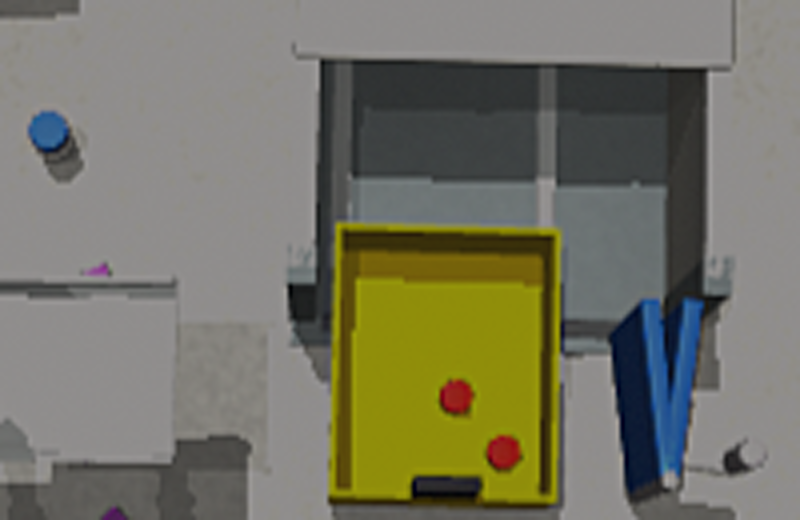

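```bash
python3 -m crank '[[[-5,-15,5],[0,0,0],1],[[-7,-24,12],[0,0,0],1],[[-7,-24,15],[0,0,0],1],[[-7,-24,15],[0,0,0],1],[[-7,-24,15],[0,0,0],1],[[-7,-22,15],[0,0,0],1],[[-5,-14,10],[0,0,0],1],[[-3,-8,5],[0,0,0],1]]' 100
python3 -m crank '[[[0,0,0],[0,0,-3],1],[[0,0,0],[0,0,-6],1],[[0,0,0],[0,0,-7],1],[[0,0,0],[0,0,-7],1],[[0,0,0],[0,0,-7],1],[[0,0,0],[0,0,-6.5],1],[[0,0,0],[0,0,-4],1],[[0,0,0],[0,0,-2],1]]' 100
python3 plan.py 475.1 332.9 70 -47.5
```

```text
time_s: 23.2
tcp_pos: [474.4, 333.4, 199.0]
ee_rot: [3.138, -0.001, -0.0]
force: [-0.1, 0.3, -1.0]
grip_width: 0.1
time_s: 23.87
tcp_pos: [476.4, 332.1, 201.5]
ee_rot: [2.924, 1.139, 0.004]
force: [-0.4, 0.3, -2.0]
grip_width: 0.1
t 23.87 tcp [476.4 332.1 201.5] toolx [0.74 0.68 0.  ] jaw -47.5 tilt 0.25 q [ 0.4   0.2   1.61 -0.    1.33  1.23] F [-0.4  0.3 -2. ] g 0.1
  tilt fix rotvec deg [ 0.25 -0.05  0.  ]
delta tool [ -0.5  -2.  131.5] |d| 131.5 turn z 0.0 min rows 4
```

```bash
python3 -m crank '[[[0,-1,8],[0.2,0,0],1],[[0,-0.5,20],[0,0,0],1],[[0,0,25],[0,0,0],1],[[0,0,25],[0,0,0],1],[[0,0,25],[0,0,0],1],[[0,0,15],[0,0,0],1],[[0,0,8],[0,0,0],1],[[0,0,4],[0,0,0],1]]' 100
python3 plan.py 475.1 332.9 28.5 -47.5
python3 - <<'E'
from h import *
save(imaging.grab_frame('side'),'s15',(140,250,300,420),3.4)
W=ext('wrist');save(imaging.grab_frame('wrist'),'w15');np.save('W15.npy',W[1])
E
```

```text
time_s: 24.53
tcp_pos: [473.7, 333.6, 69.3]
ee_rot: [-2.929, -1.135, 0.004]
force: [-0.6, -0.3, -2.0]
grip_width: 0.098
t 24.53 tcp [473.7 333.6  69.3] toolx [ 0.74  0.67 -0.  ] jaw -47.6 tilt 0.14 q [0.4  0.35 1.71 0.   1.08 1.24] F [-0.6 -0.3 -2. ] g 0.098
  tilt fix rotvec deg [-0.05  0.13  0.  ]
delta tool [ 0.6  1.5 40.8] |d| 40.8 turn z -0.1 min rows 1
```

View pics/s15.png

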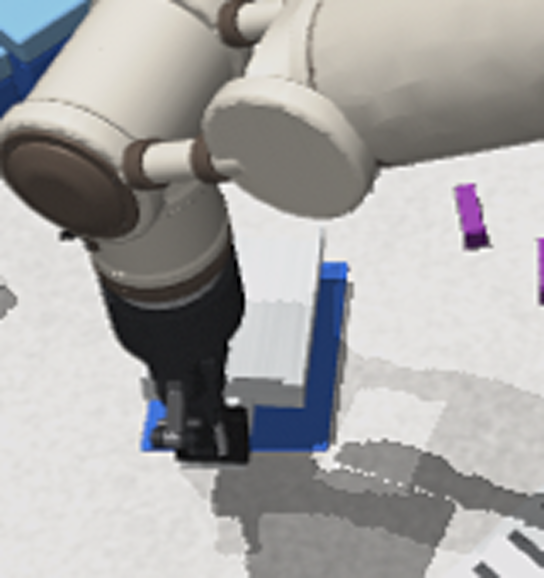

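View pics/w15.png

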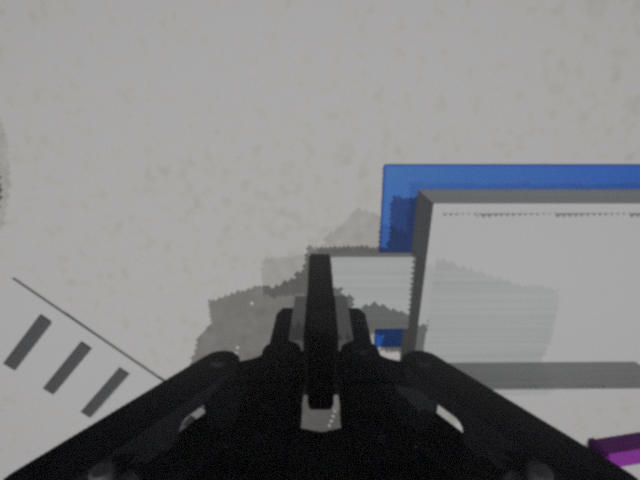

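```bash
python3 -m crank '[[[0.5,1.2,10],[0,0.1,0],1],[[0,0,10],[0,0,0],1],[[0,0,8],[0,0,0],1],[[0,0,5],[0,0,0],1],[[0,0,4],[0,0,0],1],[[0,0,2],[0,0,0],1],[[0,0,0],[0,0,0],1],[[0,0,0],[0,0,0],1]]' 100
python3 plan.py 475.1 332.9 27.9 -47.5
```

```text
time_s: 25.3
tcp_pos: [475.6, 334.8, 33.0]
ee_rot: [-2.927, -1.137, -0.003]
force: [-3.1, 0.2, 5.3]
grip_width: 0.099
t 25.3 tcp [475.6 334.8  33. ] toolx [0.74 0.68 0.  ] jaw -47.5 tilt 0.13 q [0.41 0.41 1.72 0.   1.01 1.23] F [-3.1  0.2  5.3] g 0.099
  tilt fix rotvec deg [-0.03 -0.13  0.  ]
delta tool [-1.6  1.   5.1] |d| 5.4 turn z -0.0 min rows 1
```

```bash
python3 -m crank '[[[-1,0.7,2],[0,0,0],1],[[0,0,2],[0,0,0],1],[[0,0,1],[0,0,0],1],[[0,0,0],[0,0,0],1],[[0,0,0],[0,0,0],1],[[0,0,0],[0,0,0],1],[[0,0,0],[0,0,0],1],[[0,0,0],[0,0,0],1]]' 20
python3 plan.py 475.1 332.9 27.9 -47.5
python3 -m crank '[[[0,0,0],[0,0,0],0.6],[[0,0,0],[0,0,0],0.4],[[0,0,0],[0,0,0],0.1],[[0,0,0],[0,0,0],-0.05],[[0,0,0],[0,0,0],-0.05],[[0,0,-15],[0,0,0],-0.05],[[0,0,-30],[0,0,0],-0.05],[[0,0,-40],[0,0,0],-0.05]]' 60
python3 plan.py 475.1 332.9 27.9 -47.5
python3 - <<'E'
from h import *
save(imaging.grab_frame('side'),'s16',(140,250,300,420),3.4)
E
```

```text
time_s: 25.97
tcp_pos: [477.6, 335.6, 30.4]
ee_rot: [-2.926, -1.136, -0.013]
force: [-2.7, 6.3, 13.5]
grip_width: 0.102
t 25.97 tcp [477.6 335.6  30.4] toolx [0.74 0.67 0.01] jaw -47.6 tilt 0.51 q [0.4  0.41 1.72 0.   1.   1.23] F [-2.7  6.3 13.5] g 0.102
  tilt fix rotvec deg [ 0.01 -0.51  0.  ]
delta tool [-3.7  0.3  2.5] |d| 4.5 turn z -0.1 min rows 1
time_s: 26.63
tcp_pos: [472.2, 331.5, 109.1]
ee_rot: [-2.928, -1.137, 0.01]
force: [0.6, -0.4, -0.4]
grip_width: 0.521
t 26.63 tcp [472.2 331.5 109.1] toolx [ 0.74  0.67 -0.01] jaw -47.6 tilt 0.38 q [0.4  0.29 1.7  0.   1.16 1.23] F [ 0.6 -0.4 -0.4] g 0.521
  tilt fix rotvec deg [-0.17  0.33  0.  ]
delta tool [ 3.5  1.2 81.1] |d| 81.2 turn z -0.1 min rows 2
```

```bash
python3 -m crank '[[[0,0,-30],[0,0,0],-0.05],[[0,0,-30],[0,0,0],-0.05],[[0,20,0],[0,0,0],-0.05],[[0,20,0],[0,0,0],-0.05],[[0,20,0],[0,0,0],-0.05],[[0,0,0],[0,0,0],-0.05],[[0,0,0],[0,0,0],-0.05],[[0,0,0],[0,0,0],-0.05]]' 60
python3 - <<'E'
from h import *
W=ext('wrist');save(imaging.grab_frame('wrist'),'w17');np.save('W17.npy',W[1])
E
```

```text
time_s: 27.35
tcp_pos: [515.0, 288.8, 171.4]
ee_rot: [-2.927, -1.137, -0.001]
force: [-0.0, 0.5, 0.3]
grip_width: 0.525
```

View pics/w17.png

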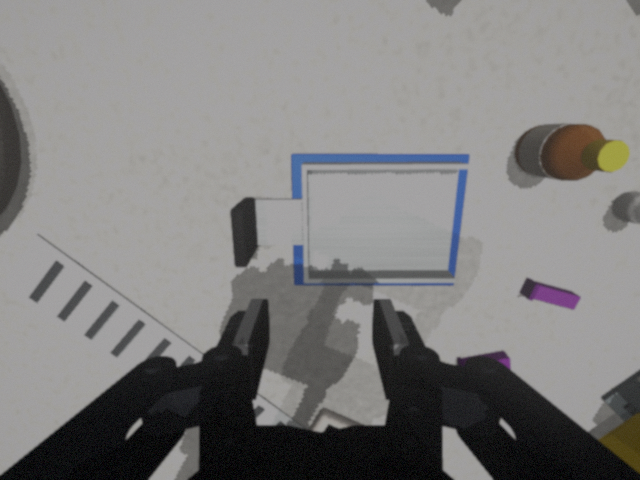

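```bash
python3 - <<'E'
from h import *
W=(ext('wrist')[0],np.load('W17.npy'))
im=cv2.imread('pics/w17.png')[:,:,::-1]; save(im,'w17z',(220,140,490,300),2.9)
s=np.load('W17.npy'); 
c=[plane(W,p,3)[:2] for p in [(292,154),(469,155),(454,286),(295,286)]]
ctr=np.mean(c,0);f=(c[1]+c[2])/2;b=(c[0]+c[3])/2;u=(f-b)/np.hypot(*(f-b));v=np.array([-u[1],u[0]])
print('mat',ctr,np.degrees(np.arctan2(u[1],u[0])),np.hypot(*(f-b)))
np.savez('mat.npz',ctr=ctr,u=u)
for n,p,z in [('BL',(302,164),27),('FL',(467,165),27),('FR',(455,283),27),('BR',(303,285),27)]:
    d=plane(W,p,z)[:2]-ctr; print(n,round(d@u,1),round(d@v,1))
E
```

```text
mat [547.88899836 250.62757246] -47.680639049368935 148.73700550039035
BL -65.0 54.1
FL 63.7 53.6
FR 65.8 -46.2
BR -65.5 -48.5
```

View pics/w17z.png

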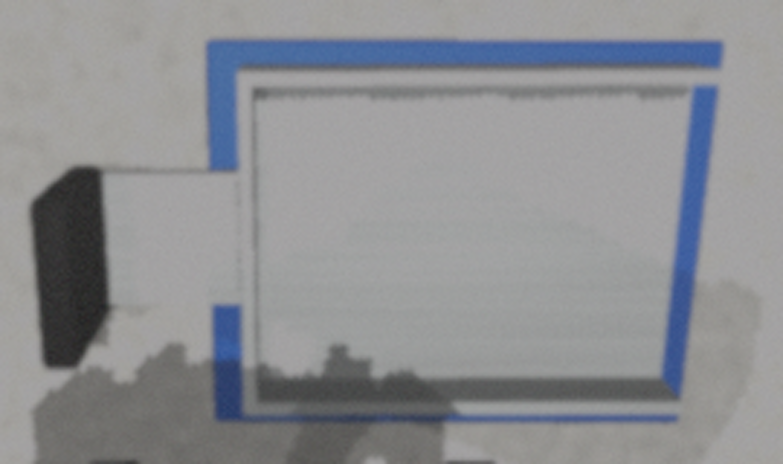

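```bash
python3 - <<'E'
from h import *
im=imaging.grab_frame('top'); save(im,'t18',(140,150,300,340),3)
m,b=blobs(im,(140,100,60),(160,255,255)); T=ext('top')
cs,_=cv2.findContours(m,cv2.RETR_EXTERNAL,cv2.CHAIN_APPROX_NONE)
for c in cs:
    if len(c)<8: continue
    w=np.array([plane(T,p[0],13)[:2] for p in c],np.float32); print(cv2.minAreaRect(w))
E
python3 plan.py 443 70 140 45.7
```

```text
((443.6575622558594, 68.94206237792969), (12.855396270751953, 43.63884735107422), 45.74320983886719)
((517.8320922851562, 72.05223846435547), (14.039493560791016, 45.111915588378906), 53.4212532043457)
((608.3817749023438, 85.67872619628906), (13.750249862670898, 45.62628173828125), 24.773101806640625)
t 27.45 tcp [514.8 289.1 171.5] toolx [0.74 0.68 0.  ] jaw -47.5 tilt 0.09 q [0.31 0.25 1.62 0.   1.28 1.14] F [ 0.1 -0.2  0. ] g 0.524
  tilt fix rotvec deg [-0.09  0.04  0.  ]
delta tool [-201.   113.1   31.1] |d| 232.7 turn z 86.8 min rows 13
```

View pics/t18.png

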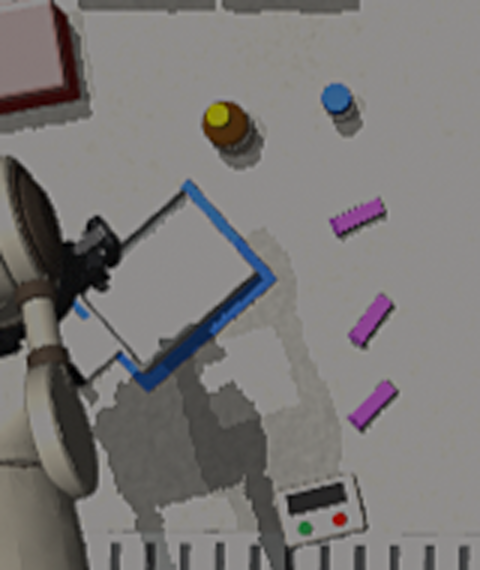

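```bash
python3 -m crank '[[[-25,14,0],[0,0,0],-0.3],[[-25,14,0],[0,0,0],-0.3],[[-25,14,0],[0,0,0],-0.3],[[-25,14,0],[0,0,0],-0.3],[[-25,14,0],[0,0,0],-0.3],[[-25,14,0],[0,0,0],-0.3],[[-25,14,0],[0,0,0],-0.3],[[-25,15,0],[0,0,0],-0.3]]'
python3 -m crank '[[[0,0,0],[0,0,-7],-0.3],[[0,0,0],[0,0,-7],-0.3],[[0,0,0],[0,0,-7],-0.3],[[0,0,0],[0,0,-7],-0.3],[[0,0,0],[0,0,-7],-0.3],[[0,0,0],[0,0,-7],-0.3],[[0,0,0],[0,0,-7],-0.3],[[0,0,0],[0,0,-7],-0.3]]'
python3 -m crank '[[[0,0,0],[0,0,-7],-0.3],[[0,0,0],[0,0,-7],-0.3],[[0,0,0],[0,0,-7],-0.3],[[0,0,0],[0,0,-7],-0.3],[[0,0,0],[0,0,-7],-0.3],[[0,0,0],[0,0,-2],-0.3],[[0,0,0],[0,0,0],-0.3],[[0,0,0],[0,0,0],-0.3]]'
cat > cuv.py <<'E'
from h import *
import sys
# wrist view: purple blobs -> world centre & short-side heading, top face z=14
W=ext('wrist');im=imaging.grab_frame('wrist');save(im,sys.argv[1])
hsv=cv2.cvtColor(im,cv2.COLOR_RGB2HSV);m=cv2.inRange(hsv,np.array((140,90,90)),np.array((160,255,255)))
for c in cv2.findContours(m,cv2.RETR_EXTERNAL,cv2.CHAIN_APPROX_NONE)[0]:
    if cv2.contourArea(c)<60: continue
    w=np.array([plane(W,p[0],14)[:2] for p in c],np.float32);print(c.reshape(-1,2).mean(0).round(),cv2.minAreaRect(w))
E
python3 cuv.py w19
python3 plan.py 443 70 140 45.7
```

```text
time_s: 28.12
tcp_pos: [443.2, 69.9, 171.3]
ee_rot: [-2.927, -1.14, -0.003]
force: [0.2, -0.4, -0.4]
grip_width: 0.65
time_s: 28.78
tcp_pos: [443.9, 70.9, 171.4]
ee_rot: [-2.043, -2.386, -0.003]
force: [-0.1, 0.1, 0.4]
grip_width: 0.652
time_s: 29.45
tcp_pos: [443.9, 70.7, 171.3]
ee_rot: [1.191, 2.907, 0.003]
force: [-0.6, -0.1, -0.5]
grip_width: 0.65
[456. 332.] ((607.9298706054688, 88.34749603271484), (14.86684513092041, 41.59552001953125), 23.721065521240234)
[380. 279.] ((517.8790893554688, 73.16447448730469), (13.646224021911621, 45.385765075683594), 53.51927947998047)
[321. 226.] ((445.0281677246094, 70.23960876464844), (12.848252296447754, 44.22683334350586), 45.80710220336914)
t 29.5 tcp [444.   70.6 171.4] toolx [-0.71  0.7   0.  ] jaw 45.4 tilt 0.11 q [-0.11 -0.12  2.    0.    1.26 -0.91] F [-0.8  0.6  0.9] g 0.65
  tilt fix rotvec deg [ 0.11 -0.01  0.  ]
delta tool [ 0.3 -1.2 31.4] |d| 31.4 turn z -0.3 min rows 1
```

View pics/w19.png

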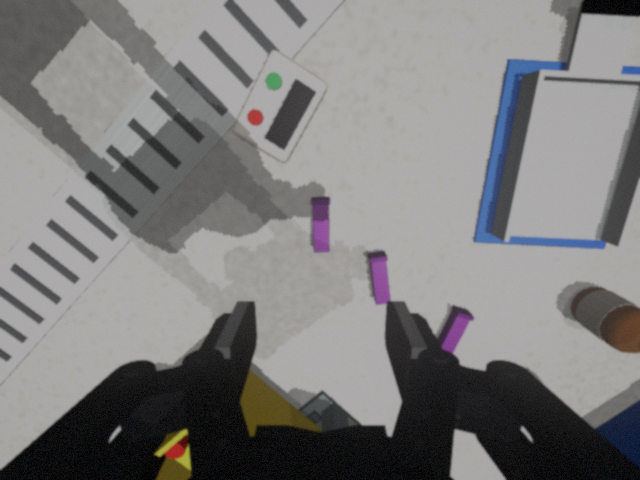

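```bash
python3 -m crank '[[[0,0,25],[0,0,-0.3],0.1],[[0,0,25],[0,0,0],0.1],[[0,0,25],[0,0,0],0.1],[[0,0,25],[0,0,0],0.1],[[0,0,25],[0,0,0],0.1],[[0,0,25],[0,0,0],0.1],[[0,0,12],[0,0,0],0.1],[[0,0,3],[0,0,0],0.1]]' 60
python3 plan.py 444.5 70 5 45.7
```

```text
time_s: 30.17
tcp_pos: [441.9, 70.8, 3.9]
ee_rot: [-1.182, -2.906, -0.001]
force: [0.2, -0.9, 0.0]
grip_width: 0.451
t 30.17 tcp [441.9  70.8   3.9] toolx [-0.72  0.7   0.  ] jaw 45.7 tilt 0.27 q [-0.11  0.17  2.1   0.    0.88 -0.91] F [ 0.2 -0.9  0. ] g 0.451
  tilt fix rotvec deg [-0.08 -0.25  0.  ]
delta tool [-2.4  1.2 -1.1] |d| 2.9 turn z 0.0 min rows 1
```

```bash
python3 -m crank '[[[0,0,0],[0,0,0],0.1],[[0,0,0],[0,0,0],0.5],[[0,0,0],[0,0,0],1],[[0,0,0],[0,0,0],1],[[0,0,0],[0,0,0],1],[[0,0,0],[0,0,0],1],[[0,0,0],[0,0,0],1],[[0,0,0],[0,0,0],1]]' 60
python3 plan.py 444.5 70 5 45.7
```

```text
time_s: 30.83
tcp_pos: [445.8, 70.3, 7.9]
ee_rot: [1.182, 2.907, 0.004]
force: [-0.5, 0.5, 6.3]
grip_width: 0.137
t 30.83 tcp [445.8  70.3   7.9] toolx [-0.72  0.7  -0.  ] jaw 45.8 tilt 0.24 q [-0.11  0.16  2.09  0.    0.88 -0.91] F [-0.5  0.5  6.3] g 0.137
  tilt fix rotvec deg [ 0.21  0.11 -0.  ]
delta tool [ 0.7 -1.2  2.9] |d| 3.2 turn z 0.1 min rows 1
```

```bash
python3 -m crank '[[[0,0,-10],[0,0,0],1],[[0,0,-25],[0,0,0],1],[[0,0,-30],[0,0,0],1],[[0,0,-30],[0,0,0],1],[[0,0,-30],[0,0,0],1],[[0,0,-30],[0,0,0],1],[[0,0,-20],[0,0,0],1],[[0,0,-10],[0,0,0],1]]' 60
python3 plan.py 570 -152 195
```

```text
time_s: 31.5
tcp_pos: [445.8, 70.0, 195.7]
ee_rot: [1.18, 2.904, 0.006]
force: [-0.2, -0.4, -0.2]
grip_width: 0.133
t 31.5 tcp [445.8  70.  195.7] toolx [-0.72  0.7  -0.01] jaw 45.8 tilt 0.45 q [-0.11 -0.15  1.98  0.    1.31 -0.91] F [-0.2 -0.4 -0.2] g 0.133
delta tool [-243.8  -72.4    1.5] |d| 254.3 turn z 0 min rows 7
```

```bash
python3 -m crank '[[[-20,-6,0],[0,0,0],1],[[-32,-10,0],[0,0,0],1],[[-35,-10,0],[0,0,0],1],[[-35,-10,0],[0,0,0],1],[[-35,-10,0],[0,0,0],1],[[-35,-10,0],[0,0,0],1],[[-32,-10,0],[0,0,0],1],[[-20,-6,0],[0,0,0],1]]' 60
python3 plan.py 570 -152 70
python3 -m crank '[[[0,0,10],[0,0,0],1],[[0,0,25],[0,0,0],1],[[0,0,30],[0,0,0],1],[[0,0,30],[0,0,0],1],[[0,0,25],[0,0,0],1],[[0,0,5],[0,0,0],1],[[0,0,0],[0,0,0],0.3],[[0,0,0],[0,0,0],0.1]]' 60
python3 plan.py 570 -152 70
python3 -m crank '[[[0,0,0],[0,0,0],0.1],[[0,0,-10],[0,0,0],0.1],[[0,0,-25],[0,0,0],0.1],[[0,0,-30],[0,0,0],0.1],[[0,0,-30],[0,0,0],0.1],[[0,0,-25],[0,0,0],0.1],[[0,0,-5],[0,0,0],0.1],[[0,0,0],[0,0,0],0.1]]' 60
python3 cuv.py w20
python3 plan.py 517.8 73 195 53.4
```

```text
time_s: 32.17
tcp_pos: [569.2, -154.6, 190.5]
ee_rot: [1.186, 2.909, 0.002]
force: [-0.2, 0.4, -0.2]
grip_width: 0.137
t 32.17 tcp [ 569.2 -154.6  190.5] toolx [-0.72  0.7   0.  ] jaw 45.6 tilt 0.07 q [-0.47  0.23  1.6   0.    1.31 -1.27] F [-0.2  0.4 -0.2] g 0.137
delta tool [  1.2   2.3 120.5] |d| 120.6 turn z 0 min rows 3
time_s: 32.83
tcp_pos: [569.1, -151.2, 67.1]
ee_rot: [1.182, 2.909, 0.003]
force: [-0.1, 0.0, 1.0]
grip_width: 0.409
t 32.83 tcp [ 569.1 -151.2   67.1] toolx [-0.72  0.7  -0.  ] jaw 45.8 tilt 0.13 q [-0.47  0.37  1.69  0.    1.08 -1.27] F [-0.1  0.   1. ] g 0.409
delta tool [-1.2  0.1 -2.9] |d| 3.2 turn z 0 min rows 1
time_s: 33.5
tcp_pos: [570.8, -152.6, 195.8]
ee_rot: [1.18, 2.902, 0.002]
force: [-0.1, -0.2, 0.2]
grip_width: 0.448
[321. 218.] ((572.2001953125, -152.7821502685547), (12.586546897888184, 47.333160400390625), 39.49973678588867)
[566.  46.] ((608.029296875, 86.36618041992188), (15.385379791259766, 48.58369827270508), 23.415508270263672)
t 33.55 tcp [ 569.4 -152.   193.1] toolx [-0.72  0.7  -0.  ] jaw 45.8 tilt 0.24 q [-0.47  0.22  1.6   0.    1.31 -1.27] F [-0.9  0.4 -0.4] g 0.452
  tilt fix rotvec deg [ 0.14  0.2  -0.  ]
delta tool [194.  125.2  -2.2] |d| 230.9 turn z -7.6 min rows 6
```

View pics/w20.png

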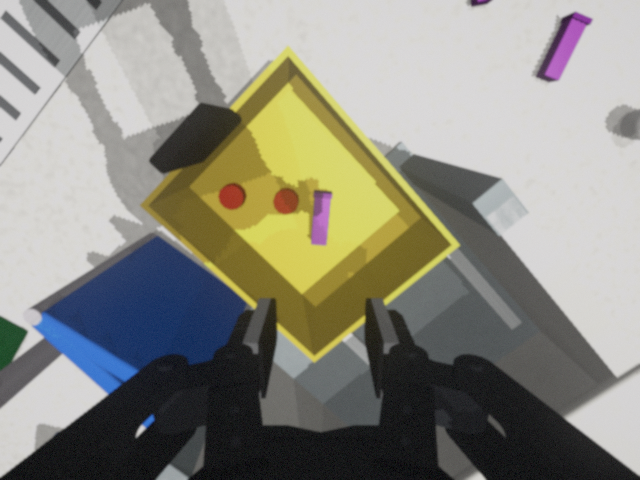

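The bin holds both caps at (232,196), (286,200) and the first cuvette at (321,218).

```bash
python3 -m crank '[[[24,16,0],[0,0,0],0.1],[[24,16,0],[0,0,0],0.1],[[24,16,0],[0,0,0],0.1],[[24,16,0],[0,0,0],0.1],[[24,16,0],[0,0,0],0.1],[[24,16,0],[0,0,0],0.1],[[26,16,0],[0,0,0],0.1],[[24,13,0],[0.1,0.2,-7],0.1]]' 60
python3 -m crank '[[[0,0,10],[0,0,-0.6],0.1],[[0,0,10],[0,0,0],0.1],[[0,0,5],[0,0,0],0.1],[[0,0,0],[0,0,0],0.1],[[0,0,0],[0,0,0],0.1],[[0,0,0],[0,0,0],0.1],[[0,0,0],[0,0,0],0.1],[[0,0,0],[0,0,0],0.1]]' 60
python3 cuv.py w21
python3 plan.py 517.8 73 5 53.4
```

```text
time_s: 34.22
tcp_pos: [515.1, 75.0, 189.6]
ee_rot: [-1.0, -2.971, -0.002]
force: [0.3, -0.7, -0.4]
grip_width: 0.453
time_s: 34.88
tcp_pos: [517.4, 72.8, 167.0]
ee_rot: [-0.988, -2.98, -0.003]
force: [0.3, 0.2, 0.0]
grip_width: 0.451
[397. 291.] ((606.089111328125, 91.123779296875), (15.241180419921875, 35.79533386230469), 22.436342239379883)
[321. 228.] ((518.5994262695312, 72.86429595947266), (12.566732406616211, 42.94500732421875), 55.19976806640625)
t 34.93 tcp [517.2  72.9 166.9] toolx [-0.8  0.6  0. ] jaw 53.3 tilt 0.17 q [-0.09  0.08  1.81  0.    1.25 -1.02] F [-0.8 -0.1  0.2] g 0.451
  tilt fix rotvec deg [ 0.05 -0.17  0.  ]
delta tool [ -0.9   0.2 161.9] |d| 161.9 turn z -0.1 min rows 4
```

View pics/w21.png

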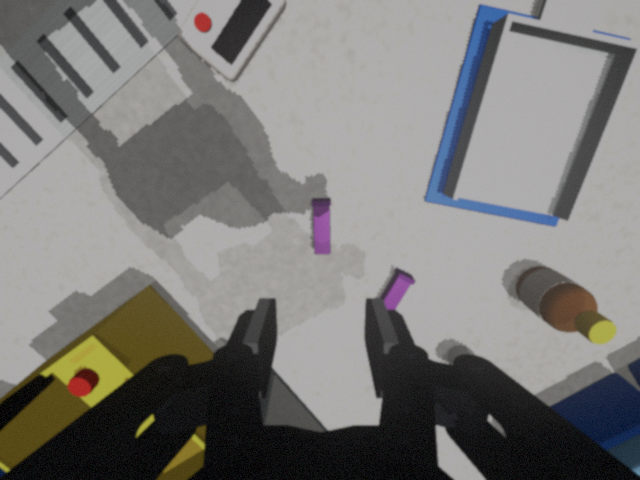

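```bash
python3 -m crank '[[[-1,0,20],[0,0,-0.1],0.1],[[0,0,25],[0,0,0],0.1],[[0,0,25],[0,0,0],0.1],[[0,0,25],[0,0,0],0.1],[[0,0,25],[0,0,0],0.1],[[0,0,25],[0,0,0],0.1],[[0,0,12],[0,0,0],0.1],[[0,0,4],[0,0,0],0.1]]' 60
python3 -m crank '[[[0,0,0],[0,0,0],0.1],[[0,0,0],[0,0,0],0.5],[[0,0,0],[0,0,0],1],[[0,0,0],[0,0,0],1],[[0,0,0],[0,0,0],1],[[0,0,0],[0,0,0],1],[[0,0,0],[0,0,0],1],[[0,0,0],[0,0,0],1]]' 60
python3 -m crank '[[[0,0,-10],[0,0,0],1],[[0,0,-25],[0,0,0],1],[[0,0,-30],[0,0,0],1],[[0,0,-30],[0,0,0],1],[[0,0,-30],[0,0,0],1],[[0,0,-30],[0,0,0],1],[[0,0,-20],[0,0,0],1],[[0,0,-10],[0,0,0],1]]' 60
python3 plan.py 565 -140 195
```

```text
time_s: 35.6
tcp_pos: [515.5, 73.2, 3.4]
ee_rot: [-0.983, -2.976, -0.001]
force: [0.6, -0.2, 0.1]
grip_width: 0.452
time_s: 36.27
tcp_pos: [519.0, 73.0, 7.5]
ee_rot: [0.985, 2.983, 0.004]
force: [-1.2, 0.3, 7.1]
grip_width: 0.136
time_s: 36.93
tcp_pos: [519.5, 72.5, 195.0]
ee_rot: [0.984, 2.98, 0.005]
force: [0.4, 0.3, -0.6]
grip_width: 0.14
t 36.93 tcp [519.5  72.5 195. ] toolx [-0.8  0.6 -0. ] jaw 53.5 tilt 0.25 q [-0.09  0.05  1.78  0.    1.3  -1.03] F [ 0.4  0.3 -0.6] g 0.14
delta tool [-163.1 -143.7   -0.2] |d| 217.3 turn z 0 min rows 6
```

```bash
python3 -m crank '[[[-14,-12,0],[0,0,0],1],[[-20,-18,0],[0,0,0],1],[[-24,-21,0],[0,0,0],1],[[-24,-21,0],[0,0,0],1],[[-24,-21,0],[0,0,0],1],[[-24,-21,0],[0,0,0],1],[[-20,-18,0],[0,0,0],1],[[-13,-12,0],[0,0,0],1]]' 60
python3 -m crank '[[[0,0,10],[0,0,0],1],[[0,0,25],[0,0,0],1],[[0,0,30],[0,0,0],1],[[0,0,30],[0,0,0],1],[[0,0,25],[0,0,0],1],[[0,0,0],[0,0,0],1],[[0,0,0],[0,0,0],0.3],[[0,0,0],[0,0,0],0.1]]' 60
python3 plan.py 565 -140 75
python3 -m crank '[[[0,0,0],[0,0,0],0.1],[[0,0,-10],[0,0,0],0.1],[[0,0,-25],[0,0,0],0.1],[[0,0,-30],[0,0,0],0.1],[[0,0,-30],[0,0,0],0.1],[[0,0,-25],[0,0,0],0.1],[[0,0,-5],[0,0,0],0.1],[[0,0,0],[0,0,0],0.1]]' 60
python3 cuv.py w22
python3 plan.py 608.2 87 185 24.2
```

```text
time_s: 37.6
tcp_pos: [562.6, -142.6, 189.2]
ee_rot: [-0.986, -2.978, -0.002]
force: [-0.5, 1.2, -0.7]
grip_width: 0.135
time_s: 38.27
tcp_pos: [563.4, -139.7, 71.2]
ee_rot: [-0.984, -2.982, -0.002]
force: [0.6, -0.0, 0.1]
grip_width: 0.406
t 38.27 tcp [ 563.4 -139.7   71.2] toolx [-0.8  0.6  0. ] jaw 53.5 tilt 0.12 q [-0.45  0.35  1.71  0.    1.09 -1.39] F [ 0.6 -0.   0.1] g 0.406
delta tool [-1.5  0.7 -3.8] |d| 4.1 turn z 0 min rows 1
time_s: 38.93
tcp_pos: [565.0, -141.0, 199.3]
ee_rot: [0.983, 2.979, 0.001]
force: [-0.4, 0.4, 0.8]
grip_width: 0.45
[317. 226.] ((571.786376953125, -147.46812438964844), (19.885290145874023, 56.22861862182617), 42.608455657958984)
[567.  99.] ((607.76416015625, 86.45301055908203), (15.498544692993164, 47.70686721801758), 23.22023582458496)
t 38.98 tcp [ 563.7 -140.4  196.6] toolx [-0.8  0.6  0. ] jaw 53.5 tilt 0.06 q [-0.45  0.2   1.62  0.    1.32 -1.39] F [-0.   0.1 -0.6] g 0.449
  tilt fix rotvec deg [ 0.04 -0.04  0.  ]
delta tool [ 99.6 209.2  11.9] |d| 232.0 turn z 29.3 min rows 6
```

View pics/w22.png

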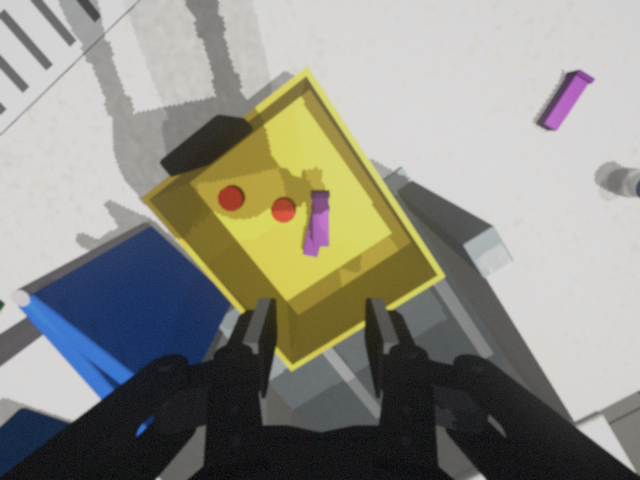

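Both cuvettes lie on each other in the bin at (318,225), and the third is still on the bench at (567,99).

```bash
python3 -m crank '[[[8,16,-15],[0,0,0],0.1],[[13,28,-5],[0,0,0],0.1],[[13,28,0],[0,0,0],0.1],[[13,28,0],[0,0,0],0.1],[[13,28,0],[0,0,0],0.1],[[13,28,0],[0,0,0],0.1],[[13,28,0],[0,0,0],0.1],[[13,25,0],[0,0,0],0.1]]' 60
python3 -m crank '[[[0,0,10],[0,0,7],0.1],[[0,0,10],[0,0,7],0.1],[[0,0,10],[0,0,7],0.1],[[0,0,10],[0,0,7],0.1],[[0,0,5],[0,0,1.3],0.1],[[0,0,0],[0,0,0],0.1],[[0,0,0],[0,0,0],0.1],[[0,0,0],[0,0,0],0.1]]' 60
python3 cuv.py w23
python3 plan.py 608.2 87 5 24.2
```

```text
time_s: 39.65
tcp_pos: [606.9, 88.5, 213.0]
ee_rot: [-0.982, -2.977, -0.001]
force: [0.2, -0.3, 0.4]
grip_width: 0.45
time_s: 40.32
tcp_pos: [607.9, 86.7, 170.5]
ee_rot: [-1.703, -2.636, -0.001]
force: [0.2, 0.6, -0.5]
grip_width: 0.45
[322. 226.] ((607.9639282226562, 86.76181030273438), (14.277602195739746, 45.0611686706543), 24.689294815063477)
t 40.37 tcp [608.2  86.7 170.9] toolx [-0.41  0.91  0.  ] jaw 24.2 tilt 0.17 q [-0.06  0.31  1.54  0.    1.29 -0.48] F [ 0.2 -0.5  0.1] g 0.451
  tilt fix rotvec deg [-0.03 -0.17  0.  ]
delta tool [ -0.2   0.2 165.9] |d| 165.9 turn z 0.0 min rows 5
```

View pics/w23.png

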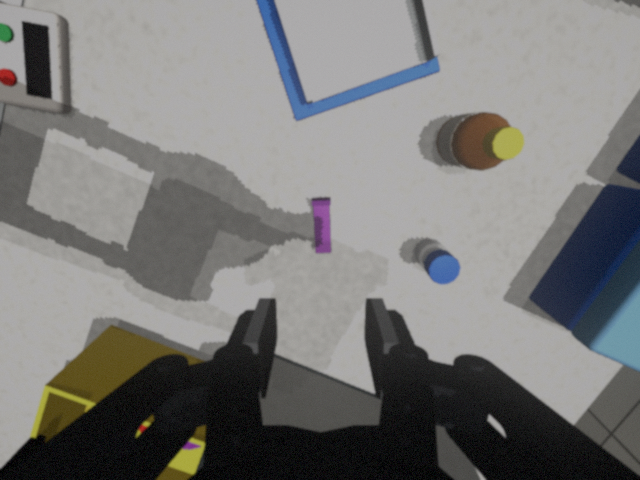

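```bash
python3 -m crank '[[[0,0,22],[0,0,0.3],0.1],[[0,0,25],[0,0,0],0.1],[[0,0,25],[0,0,0],0.1],[[0,0,25],[0,0,0],0.1],[[0,0,25],[0,0,0],0.1],[[0,0,25],[0,0,0],0.1],[[0,0,14],[0,0,0],0.1],[[0,0,5],[0,0,0],0.1]]' 60
python3 -m crank '[[[0,0,0],[0,0,0],0.1],[[0,0,0],[0,0,0],0.5],[[0,0,0],[0,0,0],1],[[0,0,0],[0,0,0],1],[[0,0,0],[0,0,0],1],[[0,0,0],[0,0,0],1],[[0,0,0],[0,0,0],1],[[0,0,0],[0,0,0],1]]' 60
python3 -m crank '[[[0,0,-10],[0,0,0],1],[[0,0,-25],[0,0,0],1],[[0,0,-30],[0,0,0],1],[[0,0,-35],[0,0,0],1],[[0,0,-35],[0,0,0],1],[[0,0,-35],[0,0,0],1],[[0,0,-28],[0,0,0],1],[[0,0,-12],[0,0,0],1]]' 60
python3 plan.py 555 -150 215
```

```text
time_s: 41.03
tcp_pos: [605.7, 87.2, 1.9]
ee_rot: [-1.71, -2.627, 0.002]
force: [-0.7, 0.4, -0.4]
grip_width: 0.452
time_s: 41.7
tcp_pos: [609.3, 87.1, 6.6]
ee_rot: [-1.714, -2.633, -0.004]
force: [-0.1, 0.0, 6.3]
grip_width: 0.139
time_s: 42.37
tcp_pos: [610.1, 86.6, 220.5]
ee_rot: [1.712, 2.629, 0.008]
force: [1.0, -0.0, -0.4]
grip_width: 0.137
t 42.37 tcp [610.1  86.6 220.5] toolx [-0.4   0.91 -0.  ] jaw 23.9 tilt 0.36 q [-0.06  0.27  1.49  0.    1.38 -0.47] F [ 1.  -0.  -0.4] g 0.137
delta tool [-194.1 -146.2    4.7] |d| 243.0 turn z 0 min rows 6
```

```bash
python3 -m crank '[[[-16,-12,0],[0,0,0],1],[[-24,-18,0],[0,0,0],1],[[-28,-21,0],[0,0,0],1],[[-29,-22,0],[0,0,0],1],[[-29,-22,0],[0,0,0],1],[[-28,-21,0],[0,0,0],1],[[-24,-18,0],[0,0,0],1],[[-16,-12,0],[0,0,0],1]]' 60
python3 -m crank '[[[0,0,15],[0,0,0],1],[[0,0,30],[0,0,0],1],[[0,0,35],[0,0,0],1],[[0,0,35],[0,0,0],1],[[0,0,25],[0,0,0],1],[[0,0,0],[0,0,0],1],[[0,0,0],[0,0,0],0.3],[[0,0,0],[0,0,0],0.1]]' 60
python3 plan.py 555 -150 75
python3 -m crank '[[[0,0,0],[0,0,0],0.1],[[0,0,-10],[0,0,0],0.1],[[0,0,-25],[0,0,0],0.1],[[0,0,-35],[0,0,0],0.1],[[0,0,-35],[0,0,0],0.1],[[0,0,-30],[0,0,0],0.1],[[0,0,-20],[0,0,0],0.1],[[0,0,0],[0,0,0],0.1]]' 60
python3 cuv.py w24
python3 - <<'E'
from h import *
im=imaging.grab_frame('top');save(im,'t24',(140,150,300,340),3);print(blobs(im,(140,90,50),(160,255,255))[1])
E
```

```text
time_s: 43.03
tcp_pos: [551.4, -152.3, 213.0]
ee_rot: [-1.714, -2.627, 0.0]
force: [-0.0, 0.1, -0.4]
grip_width: 0.142
time_s: 43.7
tcp_pos: [553.5, -149.9, 75.5]
ee_rot: [-1.714, -2.632, -0.001]
force: [-0.2, -0.3, 0.6]
grip_width: 0.408
t 43.7 tcp [ 553.5 -149.9   75.5] toolx [-0.4   0.91  0.  ] jaw 23.9 tilt 0.09 q [-0.48  0.32  1.73  0.    1.09 -0.89] F [-0.2 -0.3  0.6] g 0.408
delta tool [-0.7  1.3  0.5] |d| 1.6 turn z 0 min rows 1
time_s: 44.37
tcp_pos: [556.2, -151.4, 237.6]
ee_rot: [1.708, 2.624, 0.003]
force: [0.8, -0.2, 0.6]
grip_width: 0.449
[324. 211.] ((562.7174072265625, -154.45362854003906), (34.615638732910156, 60.48664855957031), 53.4278450012207)
[(138, [346.1, 242.7], [338, 235, 18, 16])]
```

View pics/w24.png

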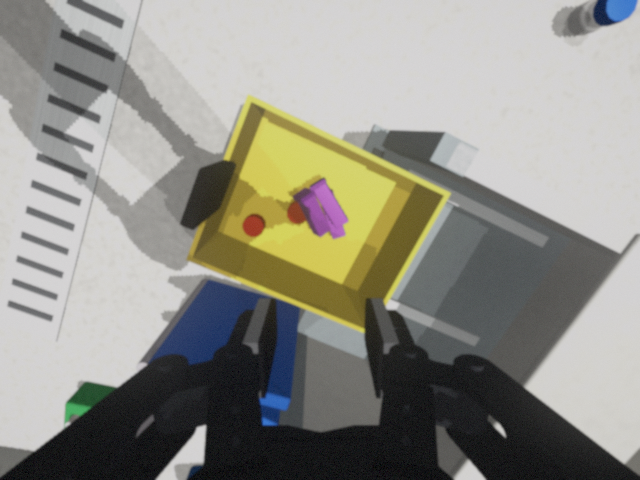

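View pics/t24.png

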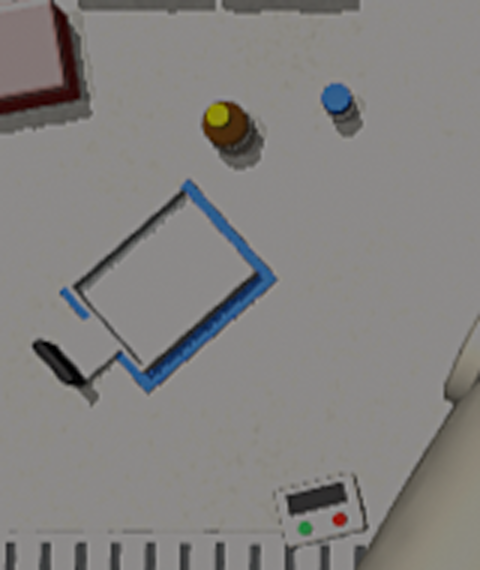

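```bash
python3 plan.py 475 332 200 -47.5
python3 -m crank '[[[0,0,0],[0,0,7],0.1],[[0,0,0],[0,0,7],0.1],[[0,0,0],[0,0,7],0.1],[[0,0,0],[0,0,7],0.1],[[0,0,0],[0,0,7],0.1],[[0,0,0],[0,0,7],0.1],[[0,0,0],[0,0,7],0.1],[[0,0,0],[0,0,7],0.1]]' 60
python3 -m crank '[[[0,0,0],[0,0,7],0.1],[[0,0,0],[0,0,7],0.1],[[0,0,0],[0,0,1.4],0.1],[[0,0,0],[0,0,0],0.1],[[0,0,0],[0,0,0],0.1],[[0,0,0],[0,0,0],0.1],[[0,0,0],[0,0,0],0.1],[[0,0,0],[0,0,0],0.1]]' 60
python3 plan.py 475 332 200 -47.5
```

```text
t 44.47 tcp [ 553.8 -150.2  231.5] toolx [-0.4   0.91 -0.  ] jaw 23.9 tilt 0.08 q [-0.48  0.15  1.6   0.    1.38 -0.89] F [-0.7  0.  -1.1] g 0.45
  tilt fix rotvec deg [ 0.04 -0.07  0.  ]
delta tool [472.9 123.   31.5] |d| 489.6 turn z 71.4 min rows 12
time_s: 45.13
tcp_pos: [552.0, -149.4, 227.3]
ee_rot: [-2.749, -1.508, 0.004]
force: [-0.9, 0.1, 0.1]
grip_width: 0.45
time_s: 45.8
tcp_pos: [552.9, -149.8, 228.8]
ee_rot: [-2.925, -1.138, 0.003]
force: [0.2, -0.5, 0.6]
grip_width: 0.452
t 45.8 tcp [ 552.9 -149.8  228.8] toolx [ 0.74  0.68 -0.  ] jaw -47.5 tilt 0.21 q [-0.48  0.16  1.6   0.    1.38  0.35] F [ 0.2 -0.5  0.6] g 0.452
  tilt fix rotvec deg [-0.21  0.02  0.  ]
delta tool [ 268.1 -407.7   30.2] |d| 488.9 turn z 0.0 min rows 12
```

```bash
python3 -m crank '[[[12,-14,0],[0,0,0],0],[[17,-22,0],[0,0,0],0],[[17,-22,0],[0,0,0],0],[[17,-22,0],[0,0,0],0],[[17,-22,0],[0,0,0],0],[[17,-22,0],[0,0,0],0],[[17,-22,0],[0,0,0],0],[[17,-22,0],[0,0,0],0]]' 60
python3 -m crank '[[[17,-22,5],[0,0,0],0],[[17,-22,8],[0,0,0],0],[[20,-24,8],[0,0,0],0],[[20,-26,8],[0,0,0],0],[[20,-26,8],[0,0,0],0],[[20,-26,8],[0,0,0],0],[[17,-24,8],[0,0,0],0],[[8,-12,4],[0,0,0],0]]' 60
python3 -m crank '[[[0,0,0],[0,0,0],0],[[0,0,0],[0,0,0],0],[[0,0,0],[0,0,0],0],[[0,0,0],[0,0,0],0],[[0,0,0],[0,0,0],0],[[0,0,0],[0,0,0],0],[[0,0,0],[0,0,0],0],[[0,0,0],[0,0,0],0]]' 60
python3 - <<'E'
from h import *
W=ext('wrist');im=imaging.grab_frame('wrist');save(im,'w25');np.save('W25.npy',W[1]);save(im,'w25z',(220,140,490,300),2.9)
E
python3 plan.py 475 332 200 -47.5
```

```text
time_s: 46.47
tcp_pos: [535.9, 63.8, 229.6]
ee_rot: [-2.925, -1.137, 0.002]
force: [0.0, 0.6, -0.7]
grip_width: 0.499
time_s: 47.13
tcp_pos: [514.3, 293.7, 171.9]
ee_rot: [-2.923, -1.141, 0.004]
force: [-0.1, 0.5, -0.9]
grip_width: 0.5
time_s: 47.8
tcp_pos: [515.9, 290.4, 173.2]
ee_rot: [-2.926, -1.136, 0.002]
force: [-0.2, 0.2, -0.4]
grip_width: 0.498
t 47.85 tcp [515.8 290.5 173.1] toolx [ 0.74  0.67 -0.  ] jaw -47.6 tilt 0.2 q [0.31 0.25 1.61 0.   1.28 1.14] F [-0.8 -0.7 -0. ] g 0.498
  tilt fix rotvec deg [-0.2   0.01  0.  ]
delta tool [ -2.2 -58.2 -26.7] |d| 64.1 turn z -0.1 min rows 2
```

View pics/w25.png

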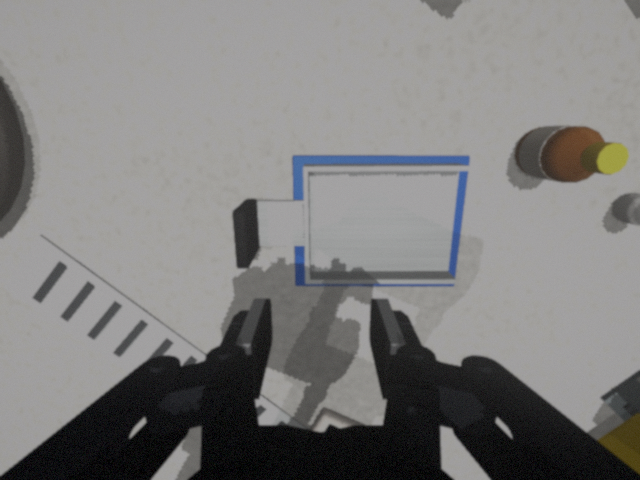

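```bash
python3 plan.py 476 333.5 100 -47.6
python3 -m crank '[[[0,-14,5],[-0.2,0,0],0],[[0,-16,15],[0,0,0],0],[[0,-16,18],[0,0,0],0],[[0,-13,20],[0,0,0],0],[[0,0,15],[0,0,0],0],[[0,0,0],[0,0,0],0],[[0,0,0],[0,0,0],0],[[0,0,0],[0,0,0],0]]' 60
python3 plan.py 476 333.5 28 -47.6
```

```text
t 47.85 tcp [515.8 290.5 173.1] toolx [ 0.74  0.67 -0.  ] jaw -47.6 tilt 0.2 q [0.31 0.25 1.61 0.   1.28 1.14] F [-0.8 -0.7 -0. ] g 0.498
  tilt fix rotvec deg [-0.2   0.01  0.  ]
delta tool [ -0.4 -58.3  73.3] |d| 93.7 turn z 0.0 min rows 3
time_s: 48.52
tcp_pos: [476.4, 334.7, 101.1]
ee_rot: [-2.928, -1.138, -0.002]
force: [0.3, -0.5, 0.4]
grip_width: 0.501
t 48.52 tcp [476.4 334.7 101.1] toolx [0.74 0.68 0.  ] jaw -47.5 tilt 0.07 q [ 0.41  0.31  1.69 -0.    1.14  1.23] F [ 0.3 -0.5  0.4] g 0.501
  tilt fix rotvec deg [ 0.03 -0.07  0.  ]
delta tool [-1.2  0.6 73.1] |d| 73.1 turn z 0.1 min rows 2
```

```bash
python3 -m crank '[[[-0.5,0.5,15],[0,0,0],0],[[0,0,20],[0,0,0],0],[[0,0,20],[0,0,0],0],[[0,0,12],[0,0,0],0],[[0,0,3],[0,0,0],0],[[0,0,0],[0,0,0],0],[[0,0,0],[0,0,0],0.4],[[0,0,0],[0,0,0],0.7]]' 40
python3 -m crank '[[[0,0,0],[0,0,0],1],[[0,0,0],[0,0,0],1],[[0,0,0],[0,0,0],1],[[0,0,0],[0,0,0],1],[[-0.8,0,0],[0,0,0],1],[[-0.8,0,0],[0,0,0],1],[[-0.9,0,0],[0,0,0],1],[[-1,0,0],[0,0,0],1]]' 40
python3 plan.py 476 333.5 28 -47.6
python3 -m crank '[[[0,0,0],[0,0,0],1],[[0,0,0],[0,0,0],1],[[0,0,0],[0,0,0],1],[[0,0,0],[0,0,0],0.6],[[0,0,0],[0,0,0],0.3],[[0,0,0],[0,0,0],0],[[0,0,0],[0,0,0],0],[[0,0,-10],[0,0,0],0]]' 40
python3 -m crank '[[[0,0,-20],[0,0,0],0],[[0,0,-30],[0,0,0],0],[[0,0,-30],[0,0,0],0],[[0,0,-30],[0,0,0],0],[[0,20,-20],[0,0,0],0],[[0,20,0],[0,0,0],0],[[0,20,0],[0,0,0],0],[[0,0,0],[0,0,0],0]]' 60
python3 -m crank '[[[0,0,0],[0,0,0],0],[[0,0,0],[0,0,0],0],[[0,0,0],[0,0,0],0],[[0,0,0],[0,0,0],0],[[0,0,0],[0,0,0],0],[[0,0,0],[0,0,0],0],[[0,0,0],[0,0,0],0],[[0,0,0],[0,0,0],0]]' 60
python3 - <<'E'
from h import *
W=ext('wrist');im=imaging.grab_frame('wrist');save(im,'w26');np.save('W26.npy',W[1]);save(im,'w26z',(220,120,490,300),2.9)
E
```

```text
time_s: 49.18
tcp_pos: [477.1, 334.1, 31.7]
ee_rot: [-2.928, -1.137, -0.004]
force: [1.5, -0.1, -0.8]
grip_width: 0.228
time_s: 49.85
tcp_pos: [475.0, 332.0, 31.5]
ee_rot: [-2.928, -1.138, -0.007]
force: [3.2, 2.8, 6.1]
grip_width: 0.105
t 49.85 tcp [475.  332.   31.5] toolx [0.74 0.68 0.  ] jaw -47.5 tilt 0.24 q [ 0.4   0.4   1.73 -0.    1.01  1.23] F [3.2 2.8 6.1] g 0.105
  tilt fix rotvec deg [ 0.08 -0.23  0.  ]
delta tool [ 1.7 -0.4  3.5] |d| 3.9 turn z 0.1 min rows 1
time_s: 50.52
tcp_pos: [470.9, 330.2, 37.8]
ee_rot: [2.928, 1.137, -0.01]
force: [-0.2, 0.4, -0.8]
grip_width: 0.505
time_s: 51.18
tcp_pos: [516.1, 284.7, 171.5]
ee_rot: [2.929, 1.133, 0.003]
force: [-0.9, 0.5, -0.4]
grip_width: 0.5
time_s: 51.85
tcp_pos: [513.6, 287.1, 170.0]
ee_rot: [2.928, 1.138, -0.001]
force: [-0.6, 0.2, -0.1]
grip_width: 0.499
```

View pics/w26z.png

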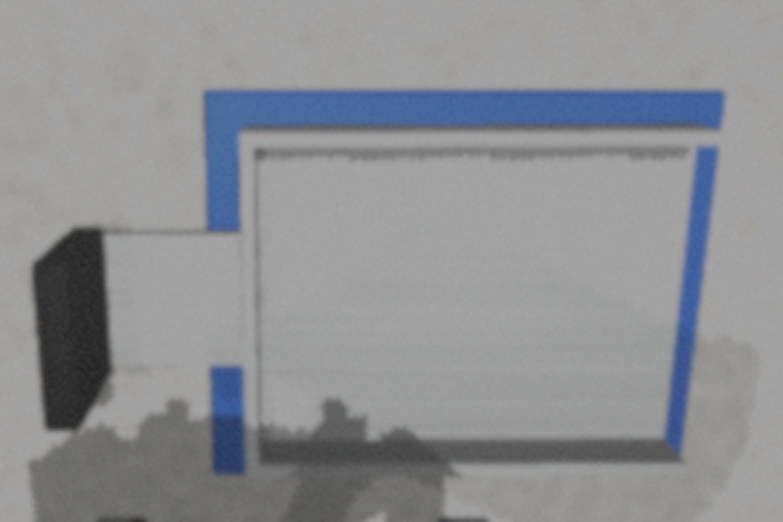

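```bash
python3 - <<'E'
from h import *
W=(ext('wrist')[0],np.load('W26.npy'))
g=lambda a,b:(220+a/2.9,120+b/2.9)
TL,TR,BL=[plane(W,g(*p),3)[:2] for p in [(206,91),(724,91),(213,474)]]
u=(TR-TL);L=np.hypot(*u);u/=L;v=np.array([-u[1],u[0]])
ctr=TL+75*u-60*v; print(L,(TL-BL)@v,ctr,np.degrees(np.arctan2(u[1],u[0])))
for n,p in [('BLo',(241,129)),('FLo',(722,128)),('BRo',(246,476)),('FRo',(684,476))]:
    d=plane(W,g(*p),27)[:2]-ctr; print(n,d@u,d@v)
for n,p in [('front floor L',(695,150)),('front floor R',(667,440))]:
    d=plane(W,g(*p),7)[:2]-ctr; print(n,d@u,d@v)
E
```

```text
148.5968735072795 119.36341864375441 [548.2824802  250.38660073] -47.51556121224029
BLo -63.98441852139121 51.46679493772057
FLo 64.67754555097018 51.730129327030376
BRo -63.96744431740344 -49.46109973128895
FRo 66.0352048231062 -49.44689765991795
front floor L 65.71560903710251 43.75234983675164
front floor R 67.43109287000193 -45.99464031702069
```

```bash
python3 -m crank '[[[0,0,-20],[0,0,-6],-0.3],[[0,0,-20],[0,0,-7],-0.3],[[0,0,-20],[0,0,-7],-0.3],[[0,0,-10],[0,0,-7],-0.3],[[0,0,0],[0,0,-7],-0.3],[[0,0,0],[0,0,-7],-0.3],[[0,0,0],[0,0,-6.5],-0.3],[[0,0,0],[0,0,0],-0.3]]' 60
python3 plan.py 472 -150 230 0
```

```text
time_s: 52.57
tcp_pos: [513.8, 287.0, 240.1]
ee_rot: [-2.219, -2.224, 0.0]
force: [-0.3, -1.3, -0.5]
grip_width: 0.653
t 52.57 tcp [513.8 287.  240.1] toolx [-0.  1. -0.] jaw 0.1 tilt 0.01 q [ 0.3   0.19  1.55 -0.    1.41  0.3 ] F [-0.3 -1.3 -0.5] g 0.653
  tilt fix rotvec deg [-0.01  0.01  0.  ]
delta tool [-436.9  -42.7   10.2] |d| 439.1 turn z 0.1 min rows 11
```

```bash
python3 -m crank '[[[-18,-2,0],[0,0,0],-0.3],[[-30,-3,0],[0,0,0],-0.3],[[-30,-3,0],[0,0,0],-0.3],[[-30,-3,0],[0,0,0],-0.3],[[-30,-3,0],[0,0,0],-0.3],[[-30,-3,0],[0,0,0],-0.3],[[-30,-3,0],[0,0,0],-0.3],[[-30,-3,0],[0,0,0],-0.3]]' 60
python3 -m crank '[[[-30,-3,0],[0,0,0],-0.3],[[-30,-3,0],[0,0,0],-0.3],[[-30,-3,0],[0,0,0],-0.3],[[-30,-3,0],[0,0,0],-0.3],[[-30,-3,0],[0,0,0],-0.3],[[-30,-3,0],[0,0,0],-0.3],[[-20,0,0],[0,0,0],-0.3],[[-8,0,0],[0,0,0],-0.3]]' 60
python3 -m crank '[[[0,0,0],[0,0,0],-0.3],[[0,0,0],[0,0,0],-0.3],[[0,0,0],[0,0,0],-0.3],[[0,0,0],[0,0,0],-0.3],[[0,0,0],[0,0,0],-0.3],[[0,0,0],[0,0,0],-0.3],[[0,0,0],[0,0,0],-0.3],[[0,0,0],[0,0,0],-0.3]]' 60
python3 cuv.py w27
python3 plan.py 472 -150 123 0
```

```text
time_s: 53.23
tcp_pos: [490.2, 57.7, 240.2]
ee_rot: [2.226, 2.217, -0.0]
force: [0.8, 0.2, -0.6]
grip_width: 0.648
time_s: 53.9
tcp_pos: [472.1, -151.5, 240.2]
ee_rot: [2.229, 2.213, -0.001]
force: [-0.4, 0.7, 0.3]
grip_width: 0.652
time_s: 54.57
tcp_pos: [472.5, -148.7, 240.2]
ee_rot: [-2.222, -2.221, 0.0]
force: [-0.7, -0.3, -0.6]
grip_width: 0.652
[410. 214.] ((566.7293090820312, -155.51144409179688), (34.929378509521484, 58.10622024536133), 54.195438385009766)
t 54.62 tcp [ 472.5 -148.8  240.1] toolx [ 0.  1. -0.] jaw -0.0 tilt 0.02 q [-0.55 -0.06  1.8  -0.    1.4  -0.55] F [ 0.2 -0.   0.2] g 0.648
  tilt fix rotvec deg [-0.02  0.    0.  ]
delta tool [ -1.2  -0.4 117.1] |d| 117.1 turn z -0.0 min rows 3
```

View pics/w27.png

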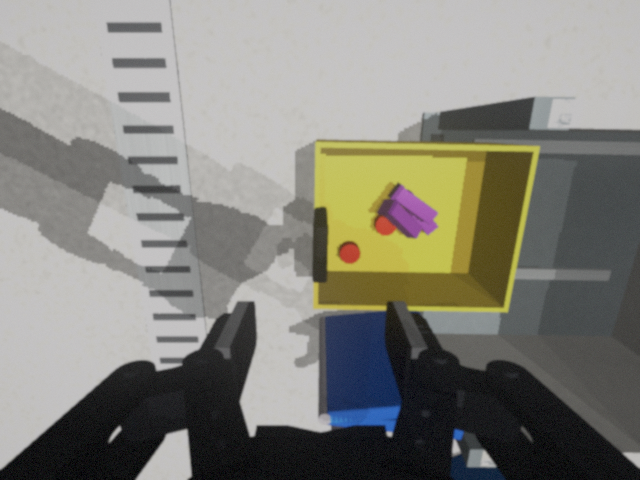

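```bash
python3 -m crank '[[[-1,0,15],[0,0,0],-0.3],[[0,0,22],[0,0,0],-0.3],[[0,0,22],[0,0,0],-0.3],[[0,0,22],[0,0,0],-0.3],[[0,0,20],[0,0,0],-0.3],[[0,0,12],[0,0,0],-0.3],[[0,0,3],[0,0,0],-0.3],[[0,0,0],[0,0,0],0.3]]' 60
python3 -m crank '[[[0,0,0],[0,0,0],1],[[0,0,0],[0,0,0],1],[[0,0,0],[0,0,0],1],[[0,0,0],[0,0,0],1],[[0,0,0],[0,0,0],1],[[0,0,0],[0,0,0],1],[[0,0,0],[0,0,0],1],[[0,0,0],[0,0,0],1]]' 80
python3 plan.py 631 -153.5 124
```

```text
time_s: 55.28
tcp_pos: [471.8, -149.6, 123.3]
ee_rot: [-2.221, -2.219, 0.001]
force: [-0.8, -0.4, 0.3]
grip_width: 0.521
time_s: 55.95
tcp_pos: [473.3, -150.5, 125.6]
ee_rot: [2.222, 2.218, 0.001]
force: [-1.7, 0.5, 5.5]
grip_width: 0.101
t 55.95 tcp [ 473.3 -150.5  125.6] toolx [ 0.  1. -0.] jaw -0.1 tilt 0.13 q [-0.55  0.06  1.92 -0.    1.16 -0.55] F [-1.7  0.5  5.5] g 0.101
delta tool [ -2.6 157.7   1.9] |d| 157.8 turn z 0 min rows 4
```

```bash
python3 -m crank '[[[0,10,0],[0,0,0],1],[[-0.5,20,0],[0,0,0],1],[[-0.5,22,0],[0,0,0],1],[[-0.5,22,0],[0,0,0],1],[[-0.5,22,0],[0,0,0],1],[[-0.5,22,0],[0,0,0],1],[[-0.5,20,0],[0,0,0],1],[[-0.5,10,0],[0,0,0],1]]' 80
python3 plan.py 631 -153.5 124
python3 -m crank '[[[0,5,0],[0,0,0],1],[[0,4,0],[0,0,0],1],[[0,2,0],[0,0,0],1],[[0,2,0],[0,0,0],1],[[0,0,0],[0,0,0],1],[[0,0,0],[0,0,0],1],[[0,0,0],[0,0,0],1],[[0,0,0],[0,0,0],1]]' 80
python3 plan.py 631 -153.5 124
```

```text
time_s: 56.62
tcp_pos: [622.8, -153.3, 125.6]
ee_rot: [2.222, 2.219, 0.003]
force: [-1.5, 3.4, 7.2]
grip_width: 0.107
t 56.62 tcp [ 622.8 -153.3  125.6] toolx [0. 1. 0.] jaw -0.1 tilt 0.13 q [-0.43  0.42  1.5   0.    1.23 -0.43] F [-1.5  3.4  7.2] g 0.107
delta tool [-0.1  8.2  1.6] |d| 8.3 turn z 0 min rows 1
time_s: 57.28
tcp_pos: [631.9, -153.5, 125.6]
ee_rot: [-2.221, -2.217, 0.004]
force: [-12.4, 1.8, 11.7]
grip_width: 0.105
t 57.28 tcp [ 631.9 -153.5  125.6] toolx [0. 1. 0.] jaw -0.1 tilt 0.23 q [-0.42  0.44  1.46 -0.    1.24 -0.42] F [-12.4   1.8  11.7] g 0.105
delta tool [ 0.  -0.9  1.7] |d| 1.9 turn z 0 min rows 1
```

```bash
python3 -m crank '[[[0,2,0],[0,0,0],1],[[0,2,0],[0,0,0],1],[[0,0,0],[0,0,0],1],[[0,0,0],[0,0,0],1],[[0,0,0],[0,0,0],1],[[0,0,0],[0,0,0],1],[[0,0,0],[0,0,0],1],[[0,0,0],[0,0,0],1]]' 80
python3 plan.py 631 -153.5 124
```

```text
time_s: 57.95
tcp_pos: [631.9, -153.5, 125.7]
ee_rot: [-2.215, -2.212, 0.014]
force: [-31.2, 2.1, 21.2]
grip_width: 0.106
t 57.95 tcp [ 631.9 -153.5  125.7] toolx [0. 1. 0.] jaw -0.1 tilt 0.82 q [-0.42  0.45  1.45 -0.    1.25 -0.42] F [-31.2   2.1  21.2] g 0.106
delta tool [-0.  -0.9  1.7] |d| 1.9 turn z 0 min rows 1
```

```bash
python3 -m crank '[[[0,-3,0],[0,0,0],1],[[0,0,0],[0,0,0],1],[[0,0,0],[0,0,0],0.5],[[0,0,0],[0,0,0],0.2],[[0,0,0],[0,0,0],-0.2],[[0,0,0],[0,0,0],-0.3],[[0,0,-15],[0,0,0],-0.3],[[0,0,-25],[0,0,0],-0.3]]' 40
python3 -m crank '[[[0,0,-25],[0,0,0],-0.3],[[0,0,-25],[0,0,0],-0.3],[[0,0,-20],[0,0,0],-0.3],[[0,0,0],[0,0,0],-0.3],[[0,0,0],[0,0,0],-0.3],[[0,0,0],[0,0,0],-0.3],[[0,0,0],[0,0,0],-0.3],[[0,0,0],[0,0,0],-0.3]]'
python3 - <<'E'
from h import *
W=ext('wrist');save(imaging.grab_frame('wrist'),'w28');np.save('W28.npy',W[1])
save(imaging.grab_frame('top'),'t28',(280,120,440,280),3.7)
E
python3 plan.py 489 -328 225 -6.9
```

```text
time_s: 58.62
tcp_pos: [632.3, -152.6, 160.6]
ee_rot: [-2.217, -2.216, 0.004]
force: [0.1, -0.0, 0.6]
grip_width: 0.65
time_s: 59.28
tcp_pos: [633.6, -153.2, 232.0]
ee_rot: [-2.22, -2.218, 0.002]
force: [-0.1, -0.9, -0.1]
grip_width: 0.646
t 59.38 tcp [ 633.9 -153.3  232.8] toolx [0. 1. 0.] jaw -0.0 tilt 0.14 q [-0.42  0.36  1.36 -0.    1.43 -0.42] F [-0.1 -0.8  0.5] g 0.651
  tilt fix rotvec deg [-0.13 -0.03  0.  ]
delta tool [-174.8 -144.8    7.9] |d| 227.1 turn z 6.9 min rows 6
```

View pics/w28.png

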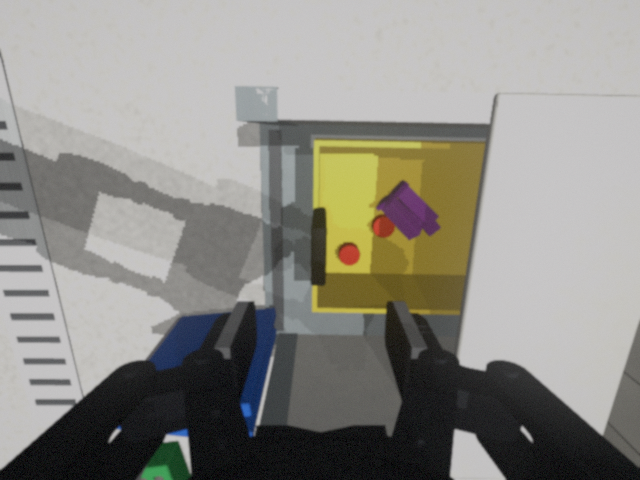

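View pics/t28.png

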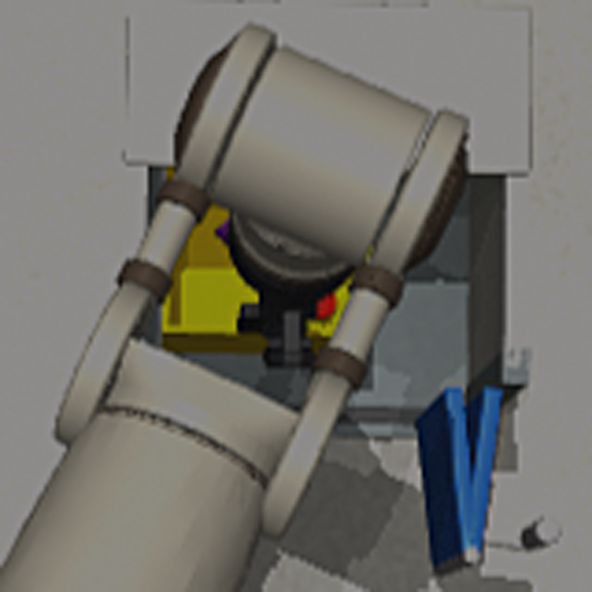

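```bash
python3 -m crank '[[[-22,-18,0],[0,0,0],-0.6],[[-25,-20,0],[0,0,0],-0.6],[[-25,-21,0],[0,0,0],-0.6],[[-25,-21,0],[0,0,0],-0.6],[[-25,-21,0],[0,0,0],-0.6],[[-25,-21,0],[0,0,0],-0.6],[[-18,-15,0],[0,0,0],-0.6],[[-9,-6,0],[0,0,6.9],-0.6]]'
python3 -m crank '[[[0,0,0],[0,0,0],-0.6],[[0,0,0],[0,0,0],-0.6],[[0,0,0],[0,0,0],-0.6],[[0,0,0],[0,0,0],-0.6],[[0,0,0],[0,0,0],-0.6],[[0,0,0],[0,0,0],-0.6],[[0,0,0],[0,0,0],-0.6],[[0,0,0],[0,0,0],-0.6]]'
python3 - <<'E'
from h import *
W=ext('wrist');save(imaging.grab_frame('wrist'),'w29');np.save('W29.npy',W[1])
E
python3 plan.py 490 -327.5 141 -6.9
```

```text
time_s: 60.05
tcp_pos: [489.1, -329.7, 233.8]
ee_rot: [-2.355, -2.079, 0.002]
force: [0.4, -0.7, -0.7]
grip_width: 0.802
time_s: 60.72
tcp_pos: [491.5, -327.2, 234.2]
ee_rot: [-2.351, -2.084, 0.0]
force: [0.3, 0.1, 0.0]
grip_width: 0.797
t 60.77 tcp [ 491.5 -327.3  234.2] toolx [ 0.12  0.99 -0.  ] jaw -6.9 tilt 0.02 q [-0.79  0.2   1.55 -0.    1.4  -0.67] F [ 0.1  0.2 -0.5] g 0.8
  tilt fix rotvec deg [-0.01  0.01  0.  ]
delta tool [-0.4 -1.4 93.2] |d| 93.2 turn z -0.0 min rows 3
```

View pics/w29.png

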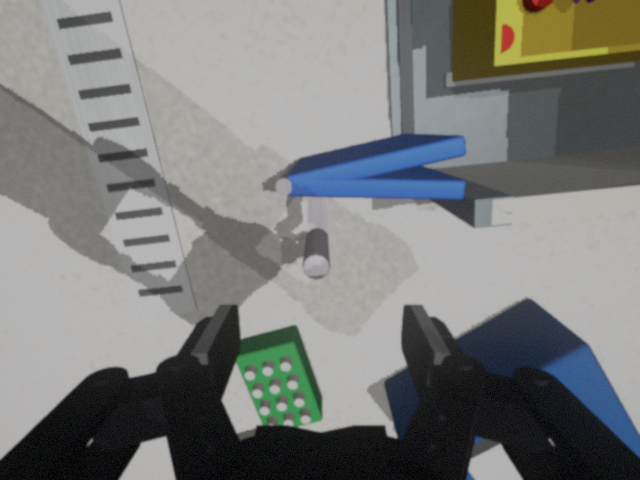

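Post top at (316,266), close to the fingers' centre line; descend and grip.

```bash
python3 - <<'E'
from h import *
print(plane((ext('wrist')[0],np.load('W29.npy')),(316,266),185))
E
python3 -m crank '[[[0,-1,10],[0,0,0],-0.6],[[0,0,20],[0,0,0],-0.6],[[0,0,20],[0,0,0],-0.6],[[0,0,20],[0,0,0],-0.6],[[0,0,15],[0,0,0],-0.6],[[0,0,8],[0,0,0],-0.6],[[0,0,0],[0,0,0],-0.3],[[0,0,0],[0,0,0],0]]' 60
python3 -m crank '[[[0,0,0],[0,0,0],0.5],[[0,0,0],[0,0,0],1],[[0,0,0],[0,0,0],1],[[0,0,0],[0,0,0],1],[[0,0,0],[0,0,0],1],[[0,0,0],[0,0,0],1],[[0,0,0],[0,0,0],1],[[0,0,0],[0,0,0],1]]' 60
python3 plan.py 537 -207.5 142 -90
```

```text
[ 489.53135009 -322.8847837   185.        ]
time_s: 61.43
tcp_pos: [490.2, -327.3, 141.0]
ee_rot: [-2.351, -2.082, 0.001]
force: [-0.7, -0.2, 0.0]
grip_width: 0.534
time_s: 62.1
tcp_pos: [488.7, -327.8, 142.8]
ee_rot: [-2.35, -2.082, 0.005]
force: [-9.6, 1.3, 7.0]
grip_width: 0.169
t 62.1 tcp [ 488.7 -327.8  142.8] toolx [ 0.12  0.99 -0.  ] jaw -6.9 tilt 0.23 q [-0.79  0.28  1.64 -0.    1.23 -0.67] F [-9.6  1.3  7. ] g 0.169
  tilt fix rotvec deg [ 0.04  0.22 -0.  ]
delta tool [125.2  33.4   0.5] |d| 129.6 turn z 83.1 min rows 12
```

```bash
python3 - <<'E'
import numpy as np
from scipy.optimize import least_squares
P=np.array([(537.2,-207.1),(516.1,-222.2),(487,-275),(486.5,-311.4),(489.1,-326)])
f=least_squares(lambda c:np.hypot(*(P-c).T)-99.3,[582,-298]);print(f.x,f.fun)
g=least_squares(lambda c:np.hypot(*(P-c[:2]).T)-c[2],[582,-298,99]);print(g.x,g.fun)
h=f.x
c=np.array([488.7,-327.0]);r=c-h;print(np.degrees(np.arctan2(r[1],r[0]))%360-115)
for a in (0,):
    phi=np.radians(115+a);print(h+99.3*np.array([np.cos(phi),np.sin(phi)]))
# tool-frame chord for -5deg world turn, jaw heading j, tool y=(cos j,sin j), tool x=(-sin j, cos j)?
j=np.radians(-6.9);ty=np.array([np.cos(j),np.sin(j)]);tx=np.array([-ty[1],ty[0]])
r=r/np.hypot(*r)*99.3;a=np.radians(-6);R2=np.array([[np.cos(a),-np.sin(a)],[np.sin(a),np.cos(a)]])
d=R2@r-r;print(d,'tool',d@tx,d@ty)
E
```

```text
[ 583.9976023  -294.80811065] [ 0.11191204  0.10836046 -0.30052475 -0.40069138  0.59238651]
[ 586.57030908 -295.83650778  101.70016916] [-0.15414397  0.22333029  0.02694869 -0.42683086  0.33069586]
83.66516228575696
[ 542.03160891 -204.8117474 ]
[-2.80651505 10.00785018] tool 9.598200892768466 -3.9884999062614455
```

```bash
python3 -m crank '[[[4.8,-2,0],[0,0,3],1],[[9.6,-4,0],[0,0,6],1],[[9.6,-4,0],[0,0,6],1],[[9.6,-4,0],[0,0,6],1],[[9.6,-4,0],[0,0,6],1],[[9.6,-4,0],[0,0,6],1],[[9.6,-4,0],[0,0,6],1],[[4.8,-2,0],[0,0,3],1]]' 60
python3 plan.py 542 -204.8 142 -90
```

```text
time_s: 62.77
tcp_pos: [491.0, -254.9, 142.8]
ee_rot: [-2.941, -1.095, 0.009]
force: [-15.7, 6.0, 13.4]
grip_width: 0.167
t 62.77 tcp [ 491.  -254.9  142.8] toolx [ 0.76  0.65 -0.  ] jaw -49.2 tilt 0.39 q [-0.7   0.19  1.74 -0.    1.21  0.16] F [-15.7   6.   13.4] g 0.167
  tilt fix rotvec deg [-0.08  0.39  0.  ]
delta tool [71.3 -4.6  0.5] |d| 71.5 turn z 40.8 min rows 6
```

```bash
python3 -m crank '[[[9.2,-4.8,0],[0,0,6],1],[[9.4,-4.5,0],[0,0,6],1],[[9.6,-4.2,0],[0,0,6],1],[[9.6,-4.2,0],[0,0,6],1],[[9.6,-4.2,0],[0,0,6],1],[[6.4,-2.7,0],[0,0,4],1],[[3.2,-1.3,0],[0,0,2],1],[[0,0,0],[0,0,0],1]]' 60
python3 plan.py 542 -204.8 142 -90
```

```text
time_s: 63.43
tcp_pos: [532.8, -207.3, 142.8]
ee_rot: [-3.136, -0.137, 0.001]
force: [-4.9, 7.9, 8.7]
grip_width: 0.167
t 63.43 tcp [ 532.8 -207.3  142.8] toolx [ 1.    0.09 -0.  ] jaw -85.0 tilt 0.16 q [-0.58  0.23  1.69  0.    1.22  0.9 ] F [-4.9  7.9  8.7] g 0.167
  tilt fix rotvec deg [-0.15  0.06  0.  ]
delta tool [ 9.3 -1.7  0.8] |d| 9.5 turn z 5.0 min rows 1
```

```bash
python3 -m crank '[[[3.2,-1.0,0],[0,0,2],1],[[3.2,-1.1,0],[0,0,2],1],[[3,-0.8,0],[0,0,1.5],1],[[2.5,-0.5,0],[0,0,0],1],[[0,0,0],[0,0,0],1],[[0,0,0],[0,0,0],1],[[0,0,0],[0,0,0],1],[[0,0,0],[0,0,0],1]]' 60
python3 plan.py 542 -204.8 142 -90
```

```text
time_s: 64.1
tcp_pos: [539.6, -203.4, 142.8]
ee_rot: [-3.138, 0.01, 0.02]
force: [-26.2, 8.4, 20.9]
grip_width: 0.171
t 64.1 tcp [ 539.6 -203.4  142.8] toolx [ 1.   -0.01 -0.01] jaw -90.4 tilt 0.76 q [-0.57  0.25  1.67 -0.    1.23  1.01] F [-26.2   8.4  20.9] g 0.171
  tilt fix rotvec deg [-0.23  0.73  0.  ]
delta tool [2.4 1.4 0.7] |d| 2.9 turn z -0.4 min rows 1
```

```bash
python3 -m crank '[[[-1,1,0],[0,0,0],1],[[0,0,0],[0,0,0],0.6],[[0,0,0],[0,0,0],0.2],[[0,0,0],[0,0,0],-0.4],[[0,0,0],[0,0,0],-1],[[0,0,0],[0,0,0],-1],[[0,0,0],[0,0,0],-1],[[0,0,-10],[0,0,0],-1]]' 20
python3 -m crank '[[[0,0,-20],[0,0,0],-1],[[0,0,-25],[0,0,0],-1],[[0,0,-25],[0,0,0],-1],[[0,0,-25],[0,0,0],-1],[[0,0,-15],[0,0,0],-1],[[0,0,0],[0,0,0],-1],[[0,0,0],[0,0,0],-1],[[0,0,0],[0,0,0],-1]]' 60
python3 - <<'E'
from h import *
W=ext('wrist');im=imaging.grab_frame('wrist');save(im,'w30',(80,80,520,320),1.8);np.save('W30.npy',W[1])
E
python3 plan.py 542 -204.8 142 -90
```

```text
time_s: 64.77
tcp_pos: [542.1, -205.6, 149.4]
ee_rot: [-3.14, 0.012, 0.006]
force: [0.3, 0.9, -0.7]
grip_width: 0.998
time_s: 65.43
tcp_pos: [542.8, -205.9, 259.9]
ee_rot: [-3.141, 0.012, 0.003]
force: [-0.1, 0.5, -1.6]
grip_width: 0.997
t 65.48 tcp [ 542.6 -205.8  259.3] toolx [ 1.   -0.01 -0.  ] jaw -90.4 tilt 0.19 q [-0.57  0.16  1.54 -0.    1.44  1.01] F [ 0.7  0.5 -0.4] g 0.999
  tilt fix rotvec deg [-0.09  0.17  0.  ]
delta tool [ -0.2  -0.8 117.3] |d| 117.3 turn z -0.4 min rows 3
```

View pics/w30.png

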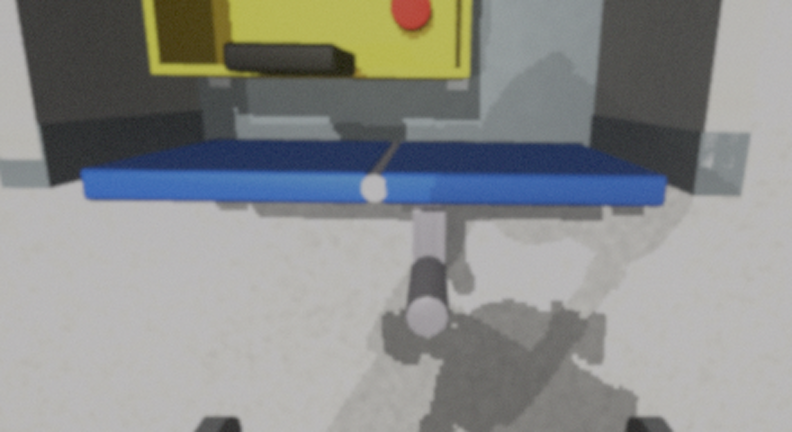

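The panels are now collinear ((85,200), (372,203), (662,206)), so the door is shut. I'll retreat and take a last look.

```bash
python3 -m crank '[[[0,0,-20],[0,0,0],-1],[[-15,15,-20],[0,0,0],-1],[[-20,25,0],[0,0,0],-1],[[-20,25,0],[0,0,0],-1],[[-20,25,0],[0,0,0],-1],[[-20,25,0],[0,0,0],-1],[[-20,25,0],[0,0,0],-1],[[-20,25,0],[0,0,0],-1]]'
python3 -m crank '[[[-20,25,0],[0,0,0],-1],[[-20,25,0],[0,0,0],-1],[[-15,25,0],[0,0,0],-1],[[-10,25,0],[0,0,0],-1],[[0,0,0],[0,0,0],-1],[[0,0,0],[0,0,0],-1],[[0,0,0],[0,0,0],-1],[[0,0,0],[0,0,0],-1]]'
python3 - <<'E'
from h import *
save(imaging.grab_frame('top'),'t31');save(imaging.grab_frame('side'),'s31')
print(get_state()['time_s'],get_state()['force'])
E
```

```text
time_s: 66.15
tcp_pos: [405.5, -370.6, 299.3]
ee_rot: [-3.139, 0.012, 0.003]
force: [0.2, -0.0, 0.0]
grip_width: 1.0
time_s: 66.82
tcp_pos: [341.8, -468.6, 300.5]
ee_rot: [-3.14, 0.01, 0.001]
force: [-0.5, -0.0, -0.6]
grip_width: 1.002
66.9167 [-0.83009739 -0.75881507  0.39652547]
```

View pics/t31.png

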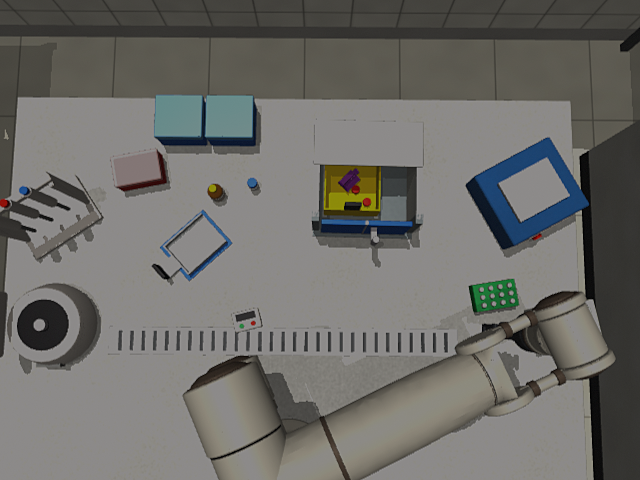

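View pics/s31.png

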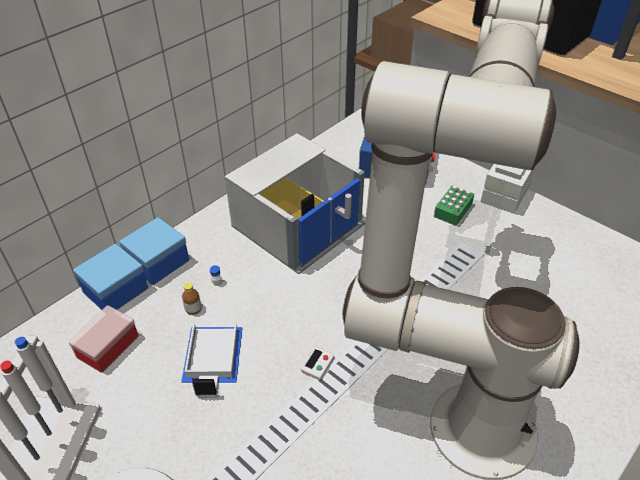

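Everything is in place in both views, so I'll hand it in.

```bash
python3 -c "
from bench import job
print(job.job_done())"
```

```text
the job is handed in; nothing more can be done
None
```

I handed the job in at about 67 s, with the steps done in the order asked. Five pieces of waste were present at the start, two red caps and three cuvettes, and all five are in the bin.

**What I did**
- I folded the door open to its stop, at about 1.45 rad in the wrist view.
- I drew the bin out to its stop, tipped both caps in and set the tray back on its mat. I then put the three cuvettes in one at a time.
- I pushed the bin home until it hit its stop (31 N), then shut the door (26 N against its stop).

**What my last checks showed**
- **Bin and bench:** the top view shows both caps and the cuvettes in the bin and no purple left on the bench. The bin's handle is back where it started.
- **Door:** its panels are in line.
- **Tray:** it lies flat and empty, about 1 mm from the middle of the mat.
- **Bystanders:** the reagent bottle, vial, timer and tube rack look unmoved by eye; I did not measure them.

**What went wrong or disagreed**
- While I was tipping, the tray's edge rested briefly on the bin's handle, at about 18 N. I lifted it off and carried on.
- The tray had shifted slightly in the grip, so it came down about 3 mm off centre. I gripped it again and slid it back.
- The bin's measured travel was 157 to 159 mm rather than 160 mm, but I felt a hard stop at both ends.

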